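Dock the humidity probe and crack the desiccator lid

TASK

Get the desiccator ready for an airing check: stand the white probe module upright and fully home in the pocket beside the desiccator and swing the locking lever fully shut over it. Then pull the lid free of its sticky seal and hold it only slightly open, with a gap of about 20 mm at the front edge, never letting it fly open beyond 40 mm. The program finishes with the gripper still holding the lid steady like that; leave the jars and the tissue box where they stand.

Things in the scene. Friction and masses are not known exactly. Their poses are not given: they have to be found in the camera images.
- module_mid (a point): centre (half-way up) of the white probe module: a loose upright block 40 mm (its x) by 30 mm (y) by 56 mm high, dark slots on its two narrow sides, about 90 g, standing on the bench; it may trade places with the two jars (centres some 90 mm or more apart). Grip it across the 30 mm (y), in the upper half, so that the fingertips stay above the pocket rim
- pocket_floor (a point): centre of the pocket's floor, 20 mm above the bench. Pocket 43 mm (x) by 33 mm (y), 15 mm deep, in a grey dock on the desiccator's -y side (desiccator wall 60 mm from the pocket's centre). Axes of the desiccator: x from its front to its hinge side, z up. The module fits with its x along this x, either way round; seated, its centre is 28 mm above this point
- lever_pivot (a point): on the upright pivot axis of the locking lever, 75 mm behind (+x of) the pocket's centre, 84 mm above the bench (mid-thickness of the steel arm)
- lever_pin (a point): on the axis of the upright white pin (12 mm across, 36 mm tall, foot 88 mm and top 124 mm above the bench) near the lever's end, 102 mm from the pivot axis; the point is 24 mm above the arm, a good height to grip with the fingertips clear of the arm. The 14 mm wide arm swings level, underside 80 mm above the bench, 4 mm over a fully seated module
- lever (a joint): angle of the locking lever (rad): 0 is fully shut, at a stop, the arm pointing to the desiccator's -x over the pocket; grows as the arm opens away from the desiccator, anticlockwise from above (at 1.57 the arm points to the desiccator's -y). Starts at 1.1 to 1.5; stays where it is left; about 1 N at the pin moves it
- lid_handle (a point): on the dark upright fin handle of the lid: 36 mm (x) by 14 mm (y, grip across this) by 42 mm tall, standing on the lid near its front edge, in the middle of its width; the point is 24 mm above the lid's top, 18 mm below the fin's top. Closed, the lid's top is 90 mm above the bench. x points to the hinge, 155 mm away along it
- lid_hinge (a point): middle of the lid's hinge line at the back (+x) rim of the desiccator, 80 mm above the bench; the hinge axis is the desiccator's y, and the lid handle rises around it
- lid_front_edge (a point): lower front edge of the aluminium lid (198 by 198 by 10 mm, 0.35 kg), in the middle, 196 mm from the hinge line: it rises with the opening gap
- lid (a joint): lid angle (rad): 0 closed and sealed, grows as it opens; 0.1 is a 20 mm gap at the front edge. The seal takes about 14 to 18 N upwards at the handle to start, then lets go: the pull halves by about 0.05 rad and from 0.1 rad only 2 to 4 N are left. Let go, the lid falls shut and seals again
- amber_jar: bystander: small brown jar with a dark cap, 42 mm across, 68 mm high; origin at the centre of its underside
- weighing_jar: bystander: small glass jar with a knobbed stopper, 48 mm across, 60 mm high; origin at the centre of its underside
- tissue_box: bystander: cardboard box 85 by 120 by 65 mm to the left of the desiccator; origin at the centre of its underside
There are look-alikes about, which are no part of the job. Leave any turquoise or yellow look-alike of the part that bears module_mid alone.

How it is judged (in metres and radians):
On the way, in this order (a step that is already met when the one before it is completed fails the run):
1. the module stands upright and fully home in the pocket (horizontal distance between module_mid and pocket_floor below 0.005 m and distance between module_mid and pocket_floor below 0.031 m and angle between module_mid's own z axis and vertical below 0.1 rad), for 0.2 s.
2. the locking lever is shut over it (value of joint lever below 0.12 rad), for 0.2 s.
3. the lid has broken free of its seal (value of joint lid above 0.06 rad), for 0.1 s.
At the end, for the whole second after the job is handed in: Fingers hold the lid steady (over 0.5 N, propped by nothing else) at 0.06 to 0.16 rad (gap 12 to 31 mm at the front); lever within 0.12 rad of shut; module upright (0.1 rad), within 5 mm of the pocket centre and on its floor (3 mm) (all of step 1 and value of joint lid between 0.06 and 0.16 rad and velocity of joint lid between -0.1 and 0.1 rad/s and contact force between the fingers and lid above 0.5 N and contact force between lid and module below 0.2 N and contact force between lid and amber_jar below 0.2 N and contact force between lid and weighing_jar below 0.2 N and contact force between lid and tissue_box below 0.2 N and value of joint lever below 0.12 rad); the arm keeps its last pose, push and grip.
It fails at once if the lid flies wide open (0.21 rad, 41 mm at the front edge) (value of joint lid above 0.21 rad).
It fails at once if a jar or the tissue box is moved by more than 30 mm or tipped (distance of any of amber_jar, weighing_jar, tissue_box from where it was at the start of the episode above 0.03 m or angle between any of amber_jar, weighing_jar's own z axis and vertical above 0.5 rad).
It also fails if it takes over 61 s, if anything falls off the work surface, if the arm or the gripper's body presses on something with over 40 N, if the wrist force passes 120 N, or if a joint passes its speed limit or range.

ROBOT

A 7-joint arm with a two-finger parallel gripper is mounted at the origin on the work surface. World frame = base frame: x ahead of the robot, y to its left, z up, the work surface at z = 0. Lengths are in m, angles in degrees, forces in N, time in s.
With the tool pointing down it reaches from about 0.425 to 0.975 m from the base axis. Payload 16.7 kg.
Tool frame: the origin (TCP) lies midway between the tips of the shut fingers; the grasp point (between the pads) lies 19 mm behind it; y points along the fingers, z is the direction in which the jaws open and shut, and the axes are right-handed (so a half turn about y gives the same grasp; the last joint's range is limited). The gripper opens to 85 mm and grips with 20 to 120 N. Pads are 22 mm wide; open, the fingers measure 114 mm over their backs; the gripper's body (76 mm by 85 mm) begins 54 mm behind the grasp point. The pads swing forward as they close: fully open they stand 13 mm farther back than shut.
Start: joints at [54.517, 24.414, 4.234, 92.017, -1.954, 63.644, -3.845], TCP at [0.306, -0.602, 0.231] pointing down, gripper open.
Joint ranges: [-163.25, 163.25], [-28.42, 122.38], [-70.27, 78.77], [12.13, 141.07], [-58.53, 238.53], [9.26, 117.41], [-156.51, 156.51]. Speed limits (degrees/s): [108.29, 108.29, 136.94, 136.94, 172.46, 172.46, 172.46].

INTERFACE

Orientations are given as a 3x3 rotation matrix whose columns are the frame's x, y, z axes.
In Python, from plant import * gives the robot as it stands.
- The arm moves only by the tool move_arm, never from a script. Its argument "rows" is a list of rows, each an object with "angular": the turn, a rotation vector about the world's x, y, z in rad, a list of three; "xyz": the shift along the world's x, y, z in m, a list of three; "hand": the closure, from -1 (fully open) to 1 (shut). In form: [{"angular": [wx, wy, wz], "xyz": [x, y, z], "hand": hand}, ...]. A call has exactly 10 rows; each row shifts and turns the pose as measured when the row begins; what a row does not reach is not made up. A row lasts 1/8 s, in which the tool goes at most 62.5 mm and 10.7 degrees, less where a joint would pass 70% of its speed; a pose out of reach is approached as far as the arm can. A call with a gripper value outside its range is refused whole. The fingers move at their own pace and stop on an object; the grip force is fixed at half the most. Time passes only in rows, so rows that do not move let the fingers close, or fill a call up. It gives the time, the measured TCP pose, the force and the opening at its end, in the units of the state.
- get_obs(): the state, without advancing time (a new reading comes with each control period).
- snapshot(name): name is "scene" or "top" or "wrist"; returns a dict with "color" (480x640x3 uint8, blue, green, red), "mtx" (3x3 intrinsics, pixels), "position" and "rotation" of the camera in the world; the wrist camera has in their place "T_tool_cam" (4x4, takes a point from camera to tool coordinates, whose origin is the TCP and whose axes are the tool frame's). Camera axes: x right, y up, looking along -z (the intrinsics and any distortion apply to the point x, -y, -z); pixel columns grow to the right and rows downward; lengths in m; the calibration is good to about 2 mm. The wrist camera is an equidistant fisheye: a pixel r from the principal point sees the ray r / f radians off the axis. A picture is of the moment at which its call begins: read the wrist's pose just before it. There is no depth.
- finish_job(): hands the job in, once; it reports no verdict.
Trained networks look in a picture, given as the dict that the camera call returned (one of the last four; its "shot" number tells which), for a name from the list of things; names that differ only in an ending like _2 or _b are one class to them, and where a whole thing is asked for, a point or a joint stands for the part that bears it (a point fixed in the world has none). Each returns a list of dicts, best first, with "p" (0 to 1); they miss things now and then, are a little off and sometimes report something else, mostly with a low value. They report only what shows in the picture. A call takes as long as a camera call. They do not tell look-alikes from the thing itself.
- masks_of(picture, target): "region" (480x640 bool, what is visible of it) and "extent" ([left, top, right, bottom] in pixels, round what is visible of it).
The state is a dict: "t": time; "joint_pos": joint angles; "dq": joint speeds; "joint_torque": joint torques, N m; "eef_pos": TCP position; "tool_rot": TCP orientation; "force": force on the tool from outside, world axes, zero at the start; "wrist_torque": the same for the moment, N m; "gripper_width": finger opening in m.
Only numpy, scipy, OpenCV 4.12 (cv2) and the standard library are available. Lean on these libraries where they do the work, as an engineer would, in place of code of your own. Each camera call takes 0.05 s, during which the arm holds its last target.

## Working session

There is one attempt and no reset: what is moved stays moved. The work goes in short steps, Python scripts to look and compute and a tool call to move; the robot and the scene stay as the last step left them, time stands still between calls to the robot, and variables do not carry over. Pictures are saved under pics/ and viewed, and the job is handed in when it is done.

Besides the shell and the picture viewer there is one more tool, called after "Request:" by a JSON object that holds its "name" and its "arguments", one argument or row to a line. move_arm: Moves the arm, as the interface text tells. Its arguments: {"type":"object","properties":{"rows":{"type":"array","items":{"type":"object","properties":{"angular":{"type":"array","items":{"type":"number"}},"xyz":{"type":"array","items":{"type":"number"}},"hand":{"type":"number"}}}}},"required":["rows"]}

```bash
ls; mkdir -p pics; python3 - <<'E'
from plant import *
import cv2,numpy as np
o=get_obs()
for k in o: print(k,np.round(o[k],4).tolist())
for n in ["scene","top","wrist"]:
    s=snapshot(n)
    cv2.imwrite(f"pics/{n}0.png",s["color"])
    print(n,{k:(np.round(v,4).tolist() if k!="shot" else v) for k,v in s.items() if k!="color"})
E
```

```text
pics
t 0.0
joint_pos [54.5165, 24.4477, 4.2301, 92.0528, -1.953, 63.6425, -3.8447]
dq [-0.0844, -0.0832, 0.0352, -0.0475, -0.1092, -0.0409, -0.0469]
joint_torque [0.0, -94.9854, 3.7608, -46.3508, 0.0192, 0.0102, 0.0]
eef_pos [0.3054, -0.6015, 0.2306]
tool_rot [[-0.8917, -0.0006, 0.4527], [-0.4527, 0.0011, -0.8917], [0.0001, -1.0, -0.0012]]
force [0.594, 0.5252, 0.4123]
wrist_torque [0.0214, -0.016, 0.0196]
gripper_width 0.0851
scene {'mtx': [[448.3082, 0.0, 320.9338], [0.0, 448.3082, 250.1025], [0.0, 0.0, 1.0]], 'position': [1.277, 0.0524, 0.7693], 'rotation': [[-0.0516, -0.6644, 0.7456], [0.9987, -0.0335, 0.0393], [-0.0011, 0.7466, 0.6652]], 'shot': 1}
top {'mtx': [[499.1206, 0.0, 320.8229], [0.0, 499.1206, 250.2798], [0.0, 0.0, 1.0]], 'position': [0.4096, 0.0321, 1.0905], 'rotation': [[0.0048, 0.9922, -0.1248], [-1.0, 0.0056, 0.0062], [0.0069, 0.1248, 0.9922]], 'shot': 2}
wrist {'mtx': [[371.6483, 0.0, 314.9405], [0.0, 371.6483, 240.1241], [0.0, 0.0, 1.0]], 'T_tool_cam': [[0.0003, -0.9471, -0.3211, -0.0832], [0.001, 0.3211, -0.9471, -0.1417], [1.0, -0.0, 0.0011, -0.0008], [0.0, 0.0, 0.0, 1.0]], 'shot': 3}
```

View pics/scene0.png

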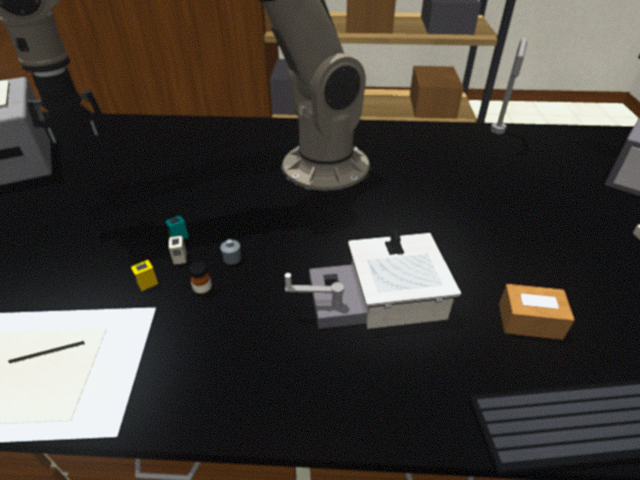

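View pics/top0.png

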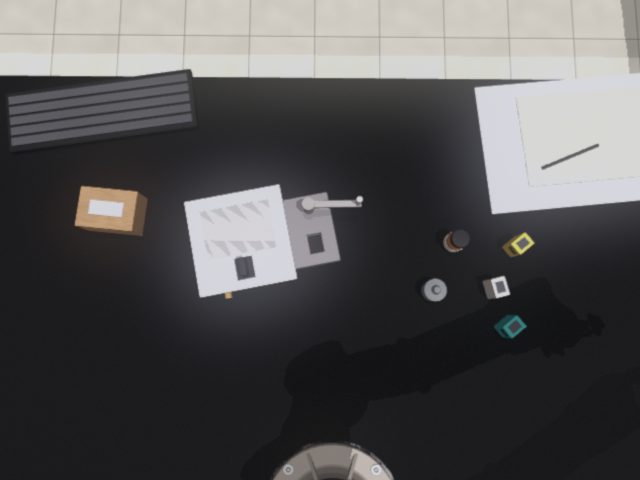

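View pics/wrist0.png

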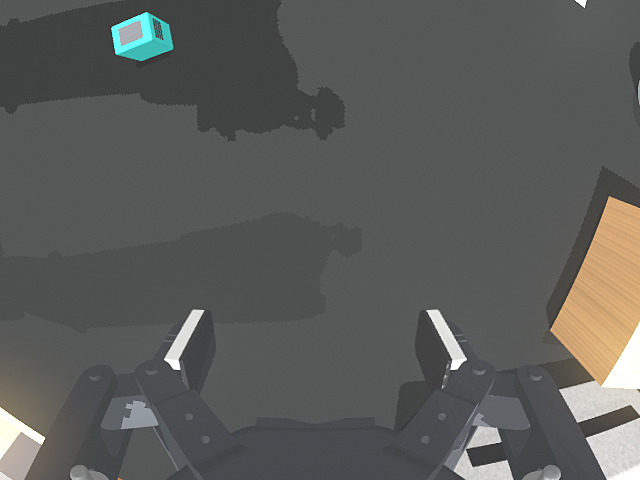

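The top view has three block candidates: white at (497,288), yellow at (520,244) and turquoise at (512,326). The white one fits the description. The pocket is near (316,243), the lever pivot near (308,203), the pin near (360,199) and the lid handle near (245,267). I'll confirm these in enlarged crops and measure them.

```bash
cat > h.py <<'E'
from plant import *
import cv2,numpy as np
from scipy.spatial.transform import Rotation as R
def pix2ray(s,u,v,obs=None):
    K=s["mtx"]
    if "position" in s:
        d=np.array([(u-K[0,2])/K[0,0],-(v-K[1,2])/K[1,1],-1.]);
        return np.array(s["position"]),np.array(s["rotation"])@(d/np.linalg.norm(d))
    a=np.array([u-K[0,2],v-K[1,2]]);r=np.hypot(*a);th=r/K[0,0]
    d=np.array([a[0]/r*np.sin(th),-a[1]/r*np.sin(th),-np.cos(th)])
    T=s["T_tool_cam"];Rt=np.array(obs["tool_rot"])
    return Rt@T[:3,3]+obs["eef_pos"],Rt@T[:3,:3]@d
def onz(s,u,v,z,obs=None):
    p,d=pix2ray(s,u,v,obs);return p+d*(z-p[2])/d[2]
def proj(s,X,obs=None):
    K=s["mtx"]
    if "position" in s:
        c=np.array(s["rotation"]).T@(np.array(X)-s["position"])
        return np.array([K[0,2]+K[0,0]*c[0]/-c[2],K[1,2]-K[1,1]*c[1]/-c[2]])
    T=s["T_tool_cam"];Rt=np.array(obs["tool_rot"])
    c=T[:3,:3].T@(Rt.T@(np.array(X)-obs["eef_pos"])-T[:3,3])
    rr=np.hypot(c[0],c[1]);th=np.arctan2(rr,-c[2])
    return np.array([K[0,2]+K[0,0]*th*c[0]/rr,K[1,2]-K[0,0]*th*c[1]/rr])
E
python3 - <<'E'
from h import *
s=snapshot("top")
for n in ["module_mid","pocket_floor","lever_pivot","lever_pin","lid_handle","lid_front_edge","amber_jar","weighing_jar","tissue_box"]:
    try: r=masks_of(s,n)
    except Exception as e: print(n,e);continue
    for q in r[:4]: 
        m=q["region"];ys,xs=np.nonzero(m);print(n,round(q["p"],2),np.round(q["extent"]),xs.mean().round(1),ys.mean().round(1))
c=s["color"]
a=cv2.resize(c[180:350,430:560],None,fx=4,fy=4,interpolation=cv2.INTER_CUBIC)
b=cv2.resize(c[170:310,170:380],None,fx=3.8,fy=3.8,interpolation=cv2.INTER_CUBIC)
cv2.imwrite("pics/ca.png",a[:600]);cv2.imwrite("pics/cb.png",b)
E
```

```text
module_mid 0.81 [503. 232. 530. 255.] 517.0 245.0
module_mid 0.77 [482. 279. 508. 297.] 495.7 287.5
module_mid 0.63 [496. 317. 526. 337.] 509.1 326.3
pocket_floor 0.89 [182. 191. 362. 300.] 258.5 237.6
lever_pivot 0.72 [181. 186. 359. 296.] 258.7 237.8
lever_pin 0.63 [305. 200. 358. 209.] 328.6 203.8
lid_handle 0.86 [186. 183. 296. 300.] 239.4 240.8
lid_front_edge 0.78 [185. 186. 292. 295.] 239.4 240.7
amber_jar 0.73 [444. 231. 470. 250.] 455.6 240.1
weighing_jar 0.63 [424. 283. 448. 304.] 433.4 290.1
tissue_box 0.65 [ 73. 185. 146. 238.] 110.6 210.8
tissue_box 0.39 [420. 279. 446. 302.] 433.5 289.8
```

View pics/ca.png

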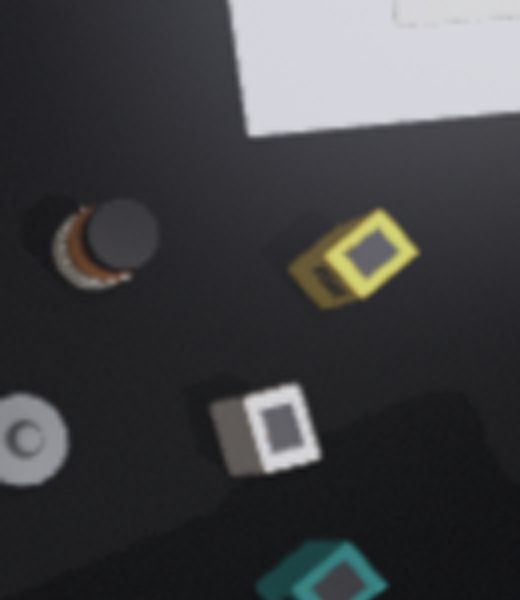

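View pics/cb.png

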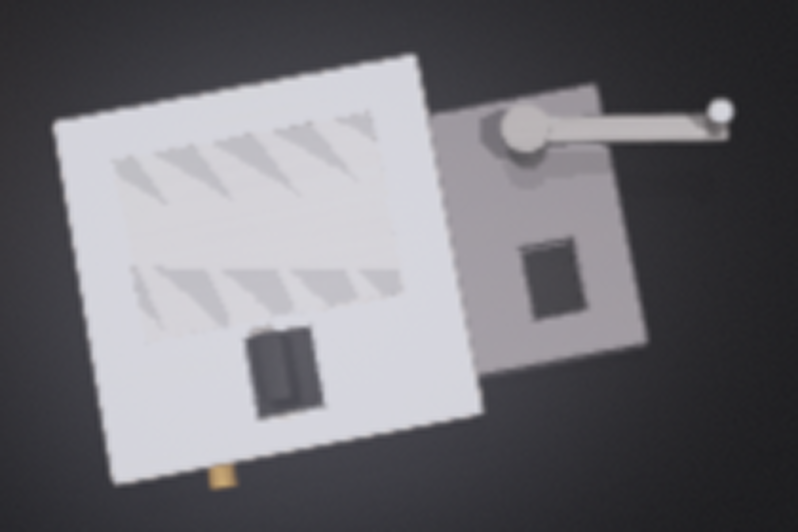

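```bash
python3 - <<'E'
from h import *
s=snapshot("top")
def f(pts,o,k,z): return np.array([onz(s,o[0]+x/k,o[1]+y/k,z) for x,y in pts])
L=f([(53,120),(415,53),(484,413),(114,485)],(170,170),3.8,.09)
print(L.round(4),L.mean(0).round(4)); 
for i in range(4):
    d=L[(i+1)%4]-L[i]; print(np.linalg.norm(d).round(4),np.degrees(np.arctan2(d[1],d[0])).round(2))
P=f([(519,246),(574,237),(586,308),(535,320)],(170,170),3.8,.035); print("pocket",P.mean(0).round(4))
for i in range(4):
    d=P[(i+1)%4]-P[i]; print(np.linalg.norm(d).round(4),np.degrees(np.arctan2(d[1],d[0])).round(2))
M=f([(245,402),(298,384),(322,458),(265,473)],(430,180),4,.056); print("mod",M.mean(0).round(4))
for i in range(4):
    d=M[(i+1)%4]-M[i]; print(np.linalg.norm(d).round(4),np.degrees(np.arctan2(d[1],d[0])).round(2))
print("pin",f([(720,110)],(170,170),3.8,.124),"pivot",f([(524,128)],(170,170),3.8,.09),"jar",onz(s,436,290,.05),onz(s,459,239,.068))
Y=f([(333,255),(382,208),(419,250),(364,300)],(430,180),4,.056); print("yel",Y.round(3))
T=f([(305,570),(350,542),(387,582)],(430,180),4,.056); print("tq",T.round(3))
E
```

```text
[[0.634  0.3057 0.09  ]
 [0.6722 0.1119 0.09  ]
 [0.4777 0.0726 0.09  ]
 [0.4389 0.2662 0.09  ]] [0.5557 0.1891 0.09  ]
0.1975 -78.86
0.1984 -168.56
0.1975 101.34
0.1991 11.46
pocket [0.5578 0.0366 0.035 ]
0.0314 -80.26
0.0409 -170.25
0.0294 103.66
0.0429 12.53
mod [ 0.4644 -0.3478  0.056 ]
0.0296 -71.23
0.0398 -164.15
0.0309 104.78
0.0378 13.75
pin [[ 0.63390322 -0.04994563  0.124     ]] pivot [[0.63123522 0.05270347 0.09      ]] jar [ 0.45836821 -0.21482266  0.05      ] [ 0.56336798 -0.26088371  0.068     ]
yel [[ 0.556 -0.378  0.056]
 [ 0.581 -0.405  0.056]
 [ 0.559 -0.423  0.056]
 [ 0.532 -0.393  0.056]]
tq [[ 0.392 -0.357  0.056]
 [ 0.406 -0.38   0.056]
 [ 0.386 -0.399  0.056]]
```

The white block at top-view (497,288) is the module: about (0.464,-0.348), yaw about 14°. The desiccator yaw is about 11.3°, and the pocket is about (0.558,0.037). I'll move above the module.

Request:
{"name": "move_arm", "arguments": {
  "rows": [
    {"xyz": [0.02,0.032,-0.01],"angular": [0,0,-0.03],"hand": -1},
    {"xyz": [0.026,0.042,-0.014],"angular": [0,0,-0.036],"hand": -1},
    {"xyz": [0.026,0.042,-0.014],"angular": [0,0,-0.036],"hand": -1},
    {"xyz": [0.026,0.042,-0.014],"angular": [0,0,-0.036],"hand": -1},
    {"xyz": [0.026,0.042,-0.014],"angular": [0,0,-0.036],"hand": -1},
    {"xyz": [0.025,0.04,-0.012],"angular": [0,0,-0.036],"hand": -1},
    {"xyz": [0.01,0.014,-0.004],"angular": [0,0,-0.006],"hand": -1},
    {"xyz": [0,0,0],"angular": [0,0,0],"hand": -1},
    {"xyz": [0,0,0],"angular": [0,0,0],"hand": -1},
    {"xyz": [0,0,0],"angular": [0,0,0],"hand": -1}
  ]
}}

```text
t: 1.95
eef_pos: [0.4667, -0.3422, 0.1483]
tool_rot: [[-0.97, 0.001, 0.241], [-0.241, -0.003, -0.97], [-0.0, -1.0, 0.003]]
force: [0.1, -0.3, -0.2]
gripper_width: 0.0853
```

```bash
python3 - <<'E'
from h import *
o=get_obs();s=snapshot("wrist");cv2.imwrite("pics/w1.png",s["color"])
Rt=o["tool_rot"];print(o["t"],np.round(o["eef_pos"],4),np.round(Rt,3).tolist(),np.degrees(np.arctan2(Rt[1][2],Rt[0][2])),np.round(o["joint_pos"],1),o["gripper_width"])
for q in masks_of(s,"module_mid"): print(q["p"],q["extent"])
print(proj(s,[.4644,-.3478,.056],o))
E
```

```text
1.95 [ 0.4667 -0.3422  0.1483] [[-0.97, 0.001, 0.241], [-0.241, -0.003, -0.97], [-0.0, -1.0, 0.003]] -76.0412090828785 [ 2.940e+01  2.050e+01  5.000e-01  1.092e+02 -1.000e-01  5.010e+01
 -4.610e+01] 0.08530887671044242
0.82 [299.6, 296.0, 360.3, 371.3]
0.73 [383.7, 104.1, 466.2, 168.3]
0.7 [299.2, 202.9, 344.8, 274.2]
[323.48025274 250.21828637]
```

View pics/w1.png

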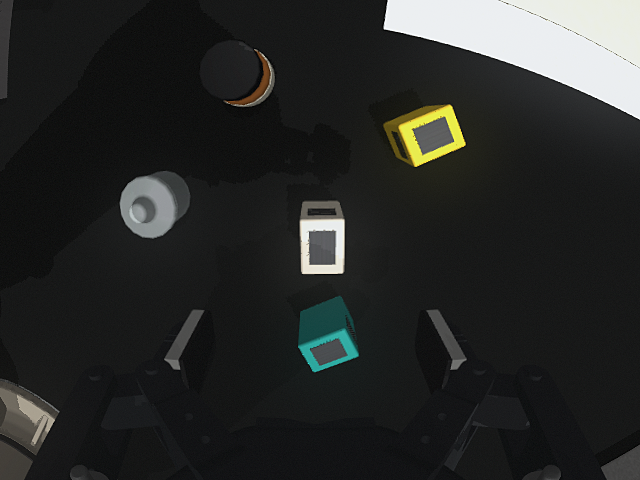

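The white module is at (322,247), squared to the jaws, with turquoise nearer at (330,335) and yellow at (432,135). I'll refine its position and yaw.

```bash
python3 - <<'E'
from h import *
o=get_obs();s=snapshot("wrist")
c=s["color"].astype(int);m=(c.min(2)>150);m[:190]=0;m[290:]=0;m[:,:280]=0;m[:,370:]=0
m=cv2.morphologyEx(m.astype(np.uint8),cv2.MORPH_CLOSE,np.ones((25,25)))
ys,xs=np.nonzero(m);print(xs.min(),xs.max(),ys.min(),ys.max())
print("rect",cv2.minAreaRect(np.c_[xs,ys].astype(np.float32)))
cv2.imwrite("pics/w1c.png",cv2.resize(s["color"][190:290,270:370],None,fx=6,fy=6,interpolation=cv2.INTER_CUBIC))
E
```

```text
300 343 219 273
rect ((321.5, 246.0), (54.0, 43.0), 90.0)
```

View pics/w1c.png

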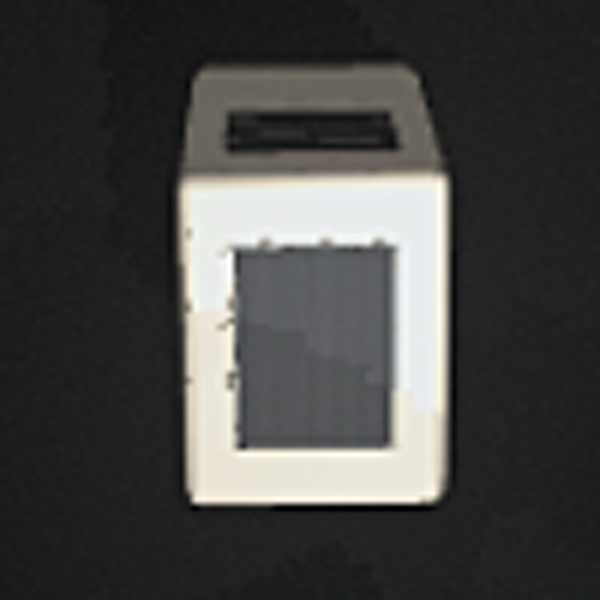

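```bash
python3 - <<'E'
from h import *
o=get_obs();s=snapshot("wrist")
C=np.array([onz(s,270+x/6,190+y/6,.056,o) for x,y in [(183,178),(447,176),(448,503),(190,503)]])
print(C.round(4),C.mean(0).round(4))
for i in range(4):
    d=C[(i+1)%4]-C[i]; print(np.linalg.norm(d).round(4),np.degrees(np.arctan2(d[1],d[0])).round(2))
print(C.mean(0)-o["eef_pos"])
E
```

```text
[[ 0.4816 -0.3276  0.056 ]
 [ 0.4887 -0.3555  0.056 ]
 [ 0.4512 -0.366   0.056 ]
 [ 0.4442 -0.3372  0.056 ]] [ 0.4664 -0.3466  0.056 ]
0.0288 -75.59
0.0389 -164.37
0.0296 103.81
0.0386 14.39
[-0.00037224 -0.00471999 -0.09223464]
```

Request:
{"name": "move_arm", "arguments": {
  "rows": [
    {"xyz": [-0.001,-0.005,-0.02],"angular": [0,0,0.008],"hand": -1},
    {"xyz": [0,0,-0.03],"angular": [0,0,0],"hand": -1},
    {"xyz": [0,0,-0.03],"angular": [0,0,0],"hand": -1},
    {"xyz": [0,0,-0.025],"angular": [0,0,0],"hand": -1},
    {"xyz": [0,0,-0.015],"angular": [0,0,0],"hand": -1},
    {"xyz": [0,0,-0.004],"angular": [0,0,0],"hand": -1},
    {"xyz": [0,0,0],"angular": [0,0,0],"hand": 1},
    {"xyz": [0,0,0],"angular": [0,0,0],"hand": 1},
    {"xyz": [0,0,0],"angular": [0,0,0],"hand": 1},
    {"xyz": [0,0,0],"angular": [0,0,0],"hand": 1}
  ]
}}

```text
t: 3.4
eef_pos: [0.4671, -0.3499, 0.0245]
tool_rot: [[-0.969, 0.007, 0.247], [-0.247, -0.007, -0.969], [-0.005, -1.0, 0.008]]
force: [-0.2, 0.1, -0.9]
gripper_width: 0.0292
```

Request:
{"name": "move_arm", "arguments": {
  "rows": [
    {"xyz": [0,0,0.03],"angular": [0,0,0],"hand": 1},
    {"xyz": [0,0,0.05],"angular": [0,0,0],"hand": 1},
    {"xyz": [0.005,0.02,0.05],"angular": [0,0,0],"hand": 1},
    {"xyz": [0.012,0.05,0.015],"angular": [0,0,-0.01],"hand": 1},
    {"xyz": [0.013,0.056,0],"angular": [0,0,-0.01],"hand": 1},
    {"xyz": [0.013,0.056,0],"angular": [0,0,-0.01],"hand": 1},
    {"xyz": [0.013,0.056,0],"angular": [0,0,-0.01],"hand": 1},
    {"xyz": [0.013,0.056,0],"angular": [0,0,-0.01],"hand": 1},
    {"xyz": [0.01,0.04,0],"angular": [0,0,0],"hand": 1},
    {"xyz": [0,0,0],"angular": [0,0,0],"hand": 1}
  ]
}}

```text
t: 4.65
eef_pos: [0.5461, -0.0052, 0.1771]
tool_rot: [[-0.981, 0.012, 0.195], [-0.195, -0.007, -0.981], [-0.01, -1.0, 0.01]]
force: [0.2, -0.6, -0.8]
gripper_width: 0.0287
```

```bash
python3 - <<'E'
from h import *
o=get_obs();s=snapshot("wrist");cv2.imwrite("pics/w2.png",s["color"])
Rt=o["tool_rot"];print(o["t"],np.round(o["eef_pos"],4),np.round(Rt,4).tolist(),np.degrees(np.arctan2(Rt[1][2],Rt[0][2])),np.round(o["joint_pos"],1),o["gripper_width"],o["force"])
E
```

```text
4.65 [ 0.5461 -0.0052  0.1771] [[-0.9808, 0.0119, 0.1946], [-0.1947, -0.0074, -0.9808], [-0.0103, -0.9999, 0.0096]] -78.77835148960979 [  0.4  15.7  -8.2 111.8   3.5  52.  -88.3] 0.028744557755061354 [ 0.22816814 -0.5616433  -0.78820278]
```

View pics/w2.png

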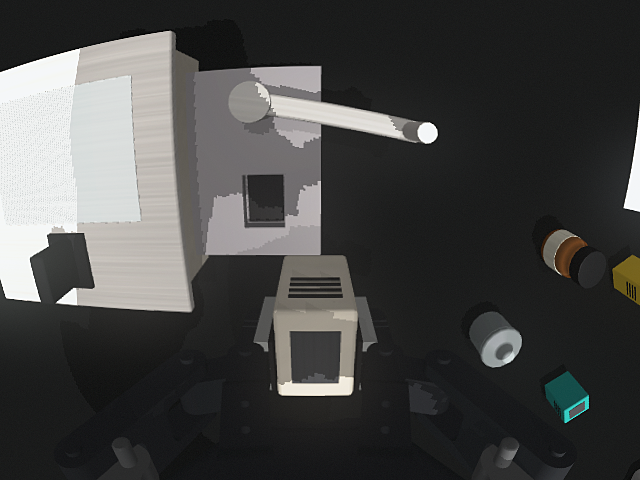

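The module is held upright at (315,350), the pocket is at (265,200), and the lever is clear. I'll measure both in this view.

```bash
python3 - <<'E'
from h import *
s=snapshot("wrist");c=s["color"]
cv2.imwrite("pics/w2a.png",cv2.resize(c[160:240,225:305],None,fx=7,fy=7,interpolation=cv2.INTER_CUBIC))
cv2.imwrite("pics/w2b.png",cv2.resize(c[250:400,260:370],None,fx=4,fy=4,interpolation=cv2.INTER_CUBIC))
E
```

```text
(no output)
```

View pics/w2a.png

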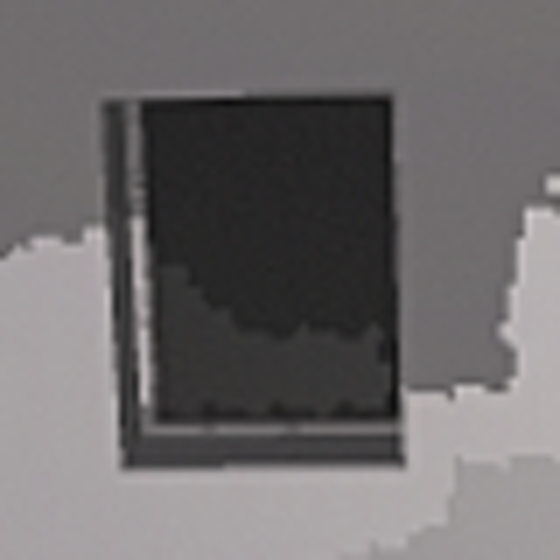

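View pics/w2b.png

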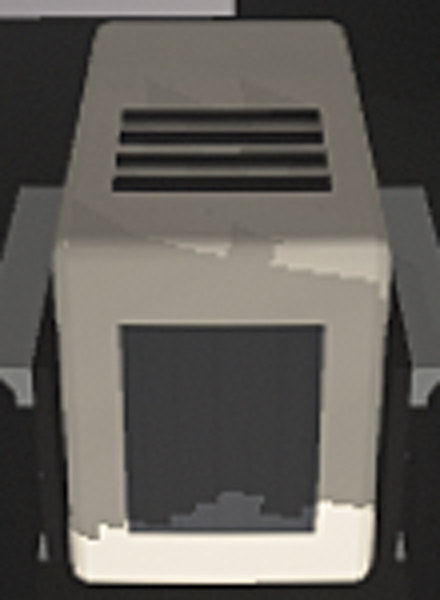

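```bash
python3 - <<'E'
from h import *
o=get_obs();s=snapshot("wrist")
def rep(n,C):
    print(n,C.mean(0).round(4))
    for i in range(4):
        d=C[(i+1)%4]-C[i]; print("  ",np.linalg.norm(d).round(4),np.degrees(np.arctan2(d[1],d[0])).round(2))
    return C.mean(0)
P=rep("pocket",np.array([onz(s,225+x/7,160+y/7,.035,o) for x,y in [(104,100),(392,95),(403,466),(124,467)]]))
M=rep("mod",np.array([onz(s,260+x/4,250+y/4,.2086,o) for x,y in [(57,243),(388,243),(370,582),(73,582)]]))
b=[onz(s,260+x/4,250+y/4,.1526,o) for x,y in [(95,22),(345,22)]];print("bot edge",np.round(b,4),np.mean(b,0).round(4))
t=[onz(s,260+x/4,250+y/4,.2086,o) for x,y in [(57,243),(388,243)]];print("top edge",np.mean(t,0).round(4))
print("P-M",P-M,"tcp",o["eef_pos"])
print("pin",onz(s,427,132,.124,o),"piv",onz(s,250,102,.088,o))
E
```

```text
pocket [0.558  0.0363 0.035 ]
   0.0323 -79.11
   0.0426 -168.61
   0.0323 100.82
   0.0425 11.29
mod [ 0.5457 -0.0075  0.2086]
   0.0282 -79.34
   0.0389 -168.44
   0.0291 100.46
   0.0388 10.19
bot edge [[ 0.5612  0.0104  0.1526]
 [ 0.5668 -0.0191  0.1526]] [ 0.564  -0.0043  0.1526]
top edge [ 0.5648 -0.0039  0.2086]
P-M [ 0.01232291  0.04388479 -0.1736    ] tcp [ 0.54553858 -0.00868265  0.17693557]
pin [ 0.6335617  -0.05223769  0.124     ] piv [0.63113239 0.0487446  0.088     ]
```

```bash
cat >> h.py <<'E'
def rep(n,C):
    print(n,C.mean(0).round(4),[(np.linalg.norm(C[(i+1)%4]-C[i]).round(4),np.degrees(np.arctan2(*(C[(i+1)%4]-C[i])[[1,0]])).round(2)) for i in range(4)])
    return C.mean(0)
E
python3 - <<'E'
from h import *
o=get_obs();s=snapshot("wrist");o2=get_obs();c=s["color"]
print(o["eef_pos"],o2["eef_pos"],o["dq"])
cv2.imwrite("pics/w3a.png",cv2.resize(c[160:240,225:305],None,fx=7,fy=7,interpolation=cv2.INTER_CUBIC))
E
```

```text
[ 0.5454203  -0.00961285  0.17691236] [ 0.54539706 -0.0101006   0.17691213] [ 0.88682661  0.0294278   0.3569815   0.01158422 -0.01077151  0.05648155
 -0.08221737]
```

View pics/w3a.png

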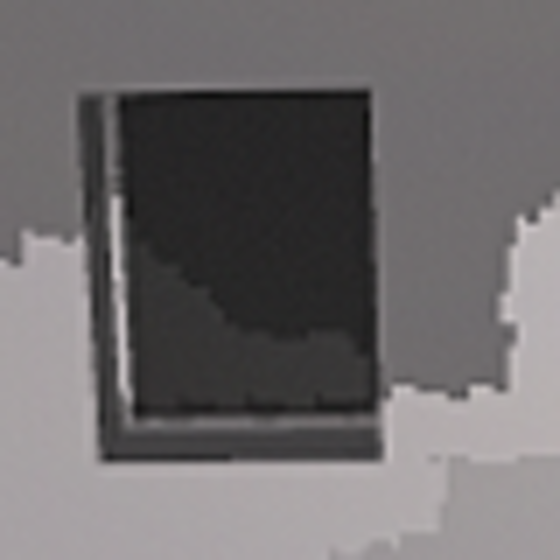

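```bash
python3 - <<'E'
from h import *
o=get_obs();s=snapshot("wrist")
print(o["eef_pos"])
P=rep("pocket at cur",np.array([onz(s,225+x/7,160+y/7,.035,o) for x,y in [(79,95),(370,92),(382,460),(101,461)]]))
o["eef_pos"]=np.array([ 0.5454203,-0.00961285,0.17691236])
P=rep("pocket at then",np.array([onz(s,225+x/7,160+y/7,.035,o) for x,y in [(79,95),(370,92),(382,460),(101,461)]]))
E
```

```text
[ 0.54539706 -0.0101006   0.17691213]
pocket at cur [0.5581 0.0375 0.035 ] [(np.float64(0.0327), np.float64(-79.73)), (np.float64(0.0422), np.float64(-168.69)), (np.float64(0.0326), np.float64(100.65)), (np.float64(0.0424), np.float64(11.36))]
pocket at then [0.5581 0.038  0.035 ] [(np.float64(0.0327), np.float64(-79.73)), (np.float64(0.0422), np.float64(-168.69)), (np.float64(0.0326), np.float64(100.65)), (np.float64(0.0424), np.float64(11.36))]
```

Request:
{"name": "move_arm", "arguments": {
  "rows": [
    {"xyz": [0.005,0.015,0],"angular": [0,0.005,0],"hand": 1},
    {"xyz": [0.005,0.02,-0.015],"angular": [0,0,0],"hand": 1},
    {"xyz": [0.003,0.012,-0.03],"angular": [0,0,0],"hand": 1},
    {"xyz": [0,0,-0.03],"angular": [0,0,0],"hand": 1},
    {"xyz": [0,0,-0.015],"angular": [0,0,0],"hand": 1},
    {"xyz": [0,0,-0.005],"angular": [0,0,0],"hand": 1},
    {"xyz": [0,0,0],"angular": [0,0,0],"hand": 1},
    {"xyz": [0,0,0],"angular": [0,0,0],"hand": 1},
    {"xyz": [0,0,0],"angular": [0,0,0],"hand": 1},
    {"xyz": [0,0,0],"angular": [0,0,0],"hand": 1}
  ]
}}

```text
t: 6.15
eef_pos: [0.5624, 0.0388, 0.083]
tool_rot: [[-0.983, 0.012, 0.182], [-0.182, -0.008, -0.983], [-0.01, -1.0, 0.01]]
force: [-0.2, -0.9, -1.3]
gripper_width: 0.0292
```

```bash
python3 - <<'E'
from h import *
o=get_obs();s=snapshot("wrist");c=s["color"]
cv2.imwrite("pics/w4.png",c)
Rt=o["tool_rot"];print(o["t"],np.round(o["eef_pos"],4),np.round(Rt,4).tolist(),np.degrees(np.arctan2(Rt[1][2],Rt[0][2])),o["force"])
E
```

```text
6.15 [0.5624 0.0388 0.083 ] [[-0.9833, 0.0116, 0.1819], [-0.182, -0.0077, -0.9833], [-0.01, -0.9999, 0.0097]] -79.52107135774123 [-0.204458   -0.85493415 -1.32887082]
```

View pics/w4.png

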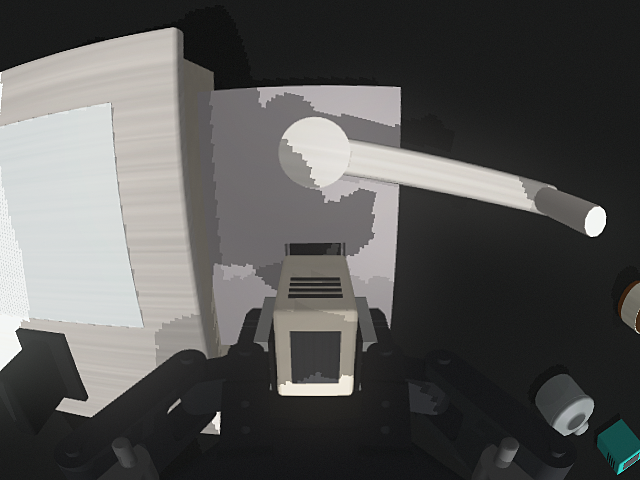

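The module hovers over the pocket, and the pocket's far rim edge shows at (285–346,243). I'll use it to check the alignment.

```bash
python3 - <<'E'
from h import *
o=get_obs();s=snapshot("wrist");c=s["color"]
print(o["eef_pos"])
cv2.imwrite("pics/w5.png",cv2.resize(c[230:310,265:365],None,fx=7,fy=7,interpolation=cv2.INTER_CUBIC))
E
```

```text
[0.56243402 0.03880464 0.08306009]
```

View pics/w5.png

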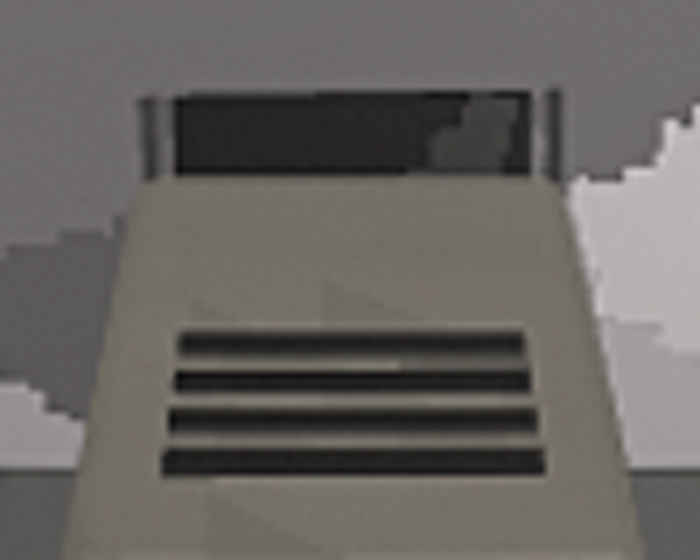

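```bash
python3 - <<'E'
from h import *
o=get_obs();s=snapshot("wrist")
g=lambda x,y,z:onz(s,265+x/7,230+y/7,z,o)
X=np.array([np.cos(np.radians(11.3)),np.sin(np.radians(11.3)),0]);Y=np.array([-X[1],X[0],0])
a=np.array([g(140,93,.035),g(562,90,.035)]);b=np.array([g(135,182,.0586),g(572,180,.0586)])
for v in (a,b): 
    d=v[1]-v[0];print(v.round(4),np.linalg.norm(d),np.degrees(np.arctan2(d[1],d[0])))
ra=a.mean(0)-X*.0215; mb=b.mean(0)-X*.02
print("pocket",ra,"mod",mb,"diff",ra-mb,"inXY",(ra-mb)@X,(ra-mb)@Y)
E
```

```text
[[0.5762 0.0585 0.035 ]
 [0.5823 0.0264 0.035 ]] 0.03267761755982141 -79.2736891742923
[[0.578  0.0575 0.0586]
 [0.5835 0.028  0.0586]] 0.03000910557308148 -79.44410632568689
pocket [0.55819384 0.03823407 0.035     ] mod [0.56110745 0.03882871 0.0586    ] diff [-0.00291361 -0.00059464 -0.0236    ] inXY -0.002973650951217621 -1.2204855208308625e-05
```

Request:
{"name": "move_arm", "arguments": {
  "rows": [
    {"xyz": [-0.0036,-0.0007,0],"angular": [0,0,0.008],"hand": 1},
    {"xyz": [0,0,-0.004],"angular": [0,0,0],"hand": 1},
    {"xyz": [0,0,-0.006],"angular": [0,0,0],"hand": 1},
    {"xyz": [0,0,-0.006],"angular": [0,0,0],"hand": 1},
    {"xyz": [0,0,-0.004],"angular": [0,0,0],"hand": 1},
    {"xyz": [0,0,-0.001],"angular": [0,0,0],"hand": 1},
    {"xyz": [0,0,0],"angular": [0,0,0],"hand": 1},
    {"xyz": [0,0,0],"angular": [0,0,0],"hand": 1},
    {"xyz": [0,0,0],"angular": [0,0,0],"hand": 1},
    {"xyz": [0,0,0],"angular": [0,0,0],"hand": 1}
  ]
}}

```text
t: 7.55
eef_pos: [0.5583, 0.0381, 0.0601]
tool_rot: [[-0.982, 0.011, 0.19], [-0.19, -0.008, -0.982], [-0.009, -1.0, 0.01]]
force: [-0.3, 1.0, -1.1]
gripper_width: 0.0294
```

```bash
python3 - <<'E'
from h import *
o=get_obs();s=snapshot("wrist");c=s["color"]
print(o["eef_pos"],o["force"])
cv2.imwrite("pics/w6.png",cv2.resize(c[220:310,265:365],None,fx=7,fy=6.6,interpolation=cv2.INTER_CUBIC))
E
```

```text
[0.55828455 0.03811587 0.06008055] [-0.30790143  1.04591024 -1.10232677]
```

View pics/w6.png

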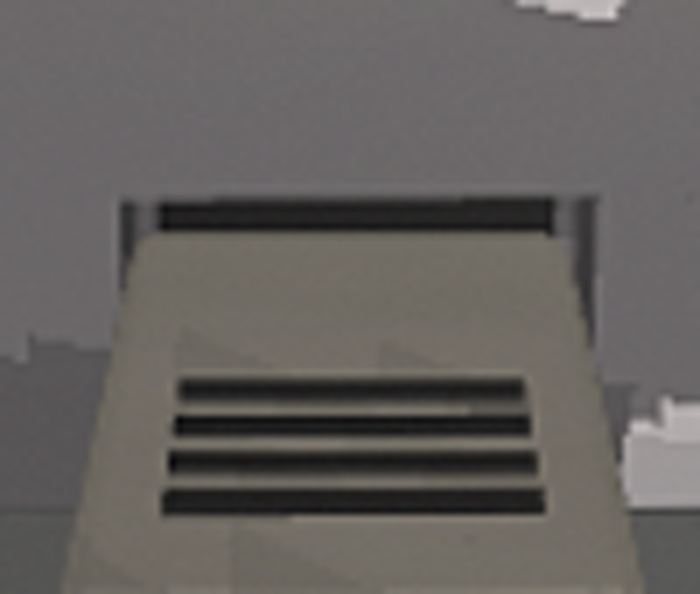

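```bash
python3 - <<'E'
from h import *
o=get_obs();s=snapshot("wrist")
g=lambda x,y,z:onz(s,265+x/7,220+y/6.6,z,o)
X=np.array([np.cos(np.radians(11.3)),np.sin(np.radians(11.3)),0]);Y=np.array([-X[1],X[0],0])
a=np.array([g(121,198,.035),g(600,196,.035)]);b=np.array([g(135,238,.0356),g(573,236,.0356)])
for v in (a,b): 
    d=v[1]-v[0];print(v.round(4),np.linalg.norm(d),np.degrees(np.arctan2(d[1],d[0])))
ra=a.mean(0)-X*.0215; mb=b.mean(0)-X*.02
print("pocket",ra,"mod",mb,"diff",ra-mb,"inXY",(ra-mb)@X,(ra-mb)@Y)
E
```

```text
[[0.5763 0.0584 0.035 ]
 [0.5826 0.0261 0.035 ]] 0.03288406769707201 -78.94371126827143
[[0.5737 0.0569 0.0356]
 [0.5795 0.0274 0.0356]] 0.03012085597663556 -78.92387228016989
pocket [0.55839298 0.03803734 0.035     ] mod [0.55694876 0.03823061 0.0356    ] diff [ 0.00144422 -0.00019327 -0.0006    ] inXY 0.0013783554406060806 -0.0004725101515355492
```

Request:
{"name": "move_arm", "arguments": {
  "rows": [
    {"xyz": [0.0009,-0.0003,0],"angular": [0,0,0],"hand": 1},
    {"xyz": [0,0,-0.003],"angular": [0,0,0],"hand": 1},
    {"xyz": [0,0,-0.003],"angular": [0,0,0],"hand": 1},
    {"xyz": [0,0,-0.003],"angular": [0,0,0],"hand": 1},
    {"xyz": [0,0,-0.003],"angular": [0,0,0],"hand": 1},
    {"xyz": [0,0,-0.003],"angular": [0,0,0],"hand": 1},
    {"xyz": [0,0,-0.002],"angular": [0,0,0],"hand": 1},
    {"xyz": [0,0,-0.001],"angular": [0,0,0],"hand": 1},
    {"xyz": [0,0,0],"angular": [0,0,0],"hand": 1},
    {"xyz": [0,0,0],"angular": [0,0,0],"hand": 1}
  ]
}}

```text
t: 8.9
eef_pos: [0.5597, 0.038, 0.0443]
tool_rot: [[-0.982, 0.012, 0.19], [-0.19, -0.008, -0.982], [-0.011, -1.0, 0.01]]
force: [0.4, 0.6, -1.0]
gripper_width: 0.0291
```

```bash
python3 - <<'E'
from h import *
o=get_obs();s=snapshot("wrist");c=s["color"]
print(o["eef_pos"],o["force"],o["wrist_torque"])
cv2.imwrite("pics/w7.png",c)
E
```

```text
[0.55973024 0.0379592  0.04429435] [ 0.44974108  0.59846963 -0.96417456] [0.03524957 0.01656312 0.05767414]
```

View pics/w7.png

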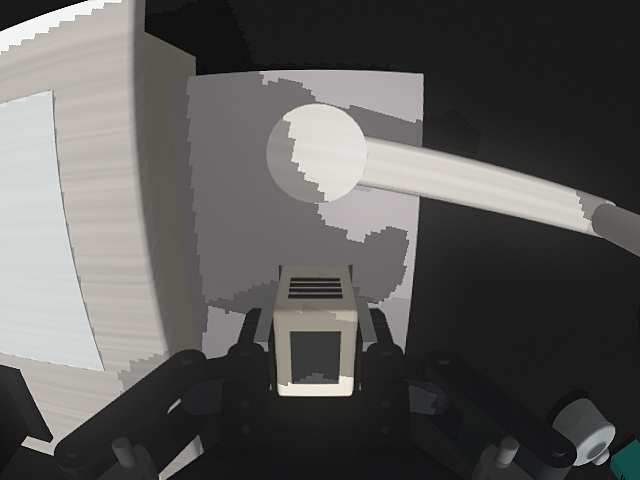

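The module slid into the pocket with little force and now sits at about seating depth. I'll press a little to confirm, then release.

Request:
{"name": "move_arm", "arguments": {
  "rows": [
    {"xyz": [0,0,-0.002],"angular": [0,0,0],"hand": 1},
    {"xyz": [0,0,-0.002],"angular": [0,0,0],"hand": 1},
    {"xyz": [0,0,-0.002],"angular": [0,0,0],"hand": 1},
    {"xyz": [0,0,0],"angular": [0,0,0],"hand": 1},
    {"xyz": [0,0,0],"angular": [0,0,0],"hand": 0.3},
    {"xyz": [0,0,0],"angular": [0,0,0],"hand": 0.3},
    {"xyz": [0,0,0],"angular": [0,0,0],"hand": 0.3},
    {"xyz": [0,0,0],"angular": [0,0,0],"hand": 0.3},
    {"xyz": [0,0,0],"angular": [0,0,0],"hand": 0.3},
    {"xyz": [0,0,0],"angular": [0,0,0],"hand": 0.3}
  ]
}}

```text
t: 10.2
eef_pos: [0.5601, 0.0379, 0.044]
tool_rot: [[-0.982, 0.013, 0.189], [-0.189, -0.009, -0.982], [-0.011, -1.0, 0.011]]
force: [-0.5, -0.2, 3.9]
gripper_width: 0.0301
```

```bash
python3 - <<'E'
from h import *
o=get_obs();s=snapshot("wrist");c=s["color"]
print(o["eef_pos"],o["force"],o["wrist_torque"],o["gripper_width"])
cv2.imwrite("pics/w8.png",c)
E
```

```text
[0.56007099 0.03793544 0.04395574] [-0.51692998 -0.19323454  3.87379556] [0.02866031 0.27858272 0.01125505] 0.030118394731417558
```

View pics/w8.png

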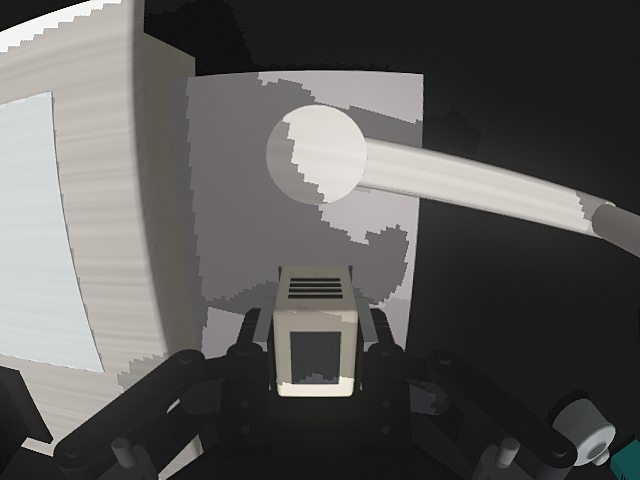

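Pressing stops at TCP z 0.044 with about 5 N, so the module is home. I'll open partway, because the lid overhang is close, and lift.

Request:
{"name": "move_arm", "arguments": {
  "rows": [
    {"xyz": [0,0,0],"angular": [0,0,0],"hand": -0.15},
    {"xyz": [0,0,0],"angular": [0,0,0],"hand": -0.15},
    {"xyz": [0,0,0],"angular": [0,0,0],"hand": -0.15},
    {"xyz": [0,0,0.02],"angular": [0,0,0],"hand": -0.15},
    {"xyz": [0,0,0.04],"angular": [0,0,0],"hand": -0.15},
    {"xyz": [0,0,0.05],"angular": [0,0,0],"hand": -0.15},
    {"xyz": [0.01,-0.01,0.04],"angular": [0,0,0.18],"hand": -0.15},
    {"xyz": [0.02,-0.02,0],"angular": [0,0,0.18],"hand": -0.15},
    {"xyz": [0.015,-0.02,0],"angular": [0,0,0.18],"hand": -0.15},
    {"xyz": [0,0,0],"angular": [0,0,0.18],"hand": -0.15}
  ]
}}

```text
t: 11.5
eef_pos: [0.6054, -0.0132, 0.199]
tool_rot: [[-0.595, 0.018, 0.803], [-0.803, -0.001, -0.595], [-0.01, -1.0, 0.015]]
force: [-0.7, 0.8, -0.0]
gripper_width: 0.049
```

```bash
python3 - <<'E'
from h import *
o=get_obs();s=snapshot("wrist");c=s["color"]
Rt=o["tool_rot"];print(np.degrees(np.arctan2(Rt[1][2],Rt[0][2])))
print(o["eef_pos"],o["force"],o["gripper_width"],o["joint_pos"])
cv2.imwrite("pics/w9.png",c)
t=snapshot("top");cv2.imwrite("pics/t9.png",cv2.resize(t["color"][170:310,170:380],None,fx=3.8,fy=3.8,interpolation=cv2.INTER_CUBIC))
E
```

```text
-36.54386889331478
[ 0.60536373 -0.01321077  0.1990293 ] [-0.73094774  0.8042748  -0.01053163] 0.04897337081622911 [  7.39371696  19.98367269 -15.35667101 103.07020607   6.424674
  56.76576922 -47.05692155]
```

View pics/w9.png

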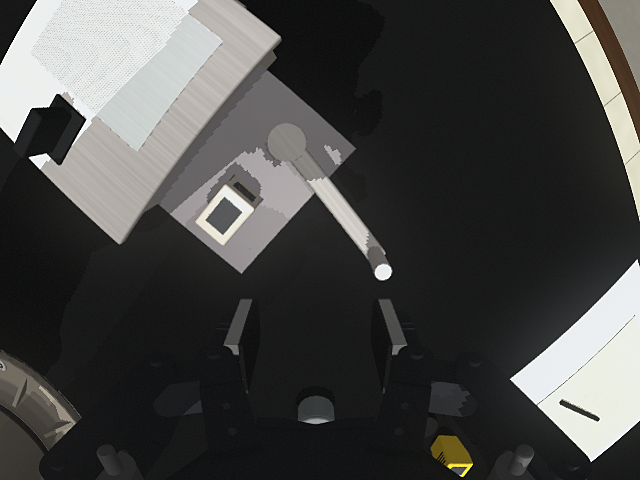

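View pics/t9.png

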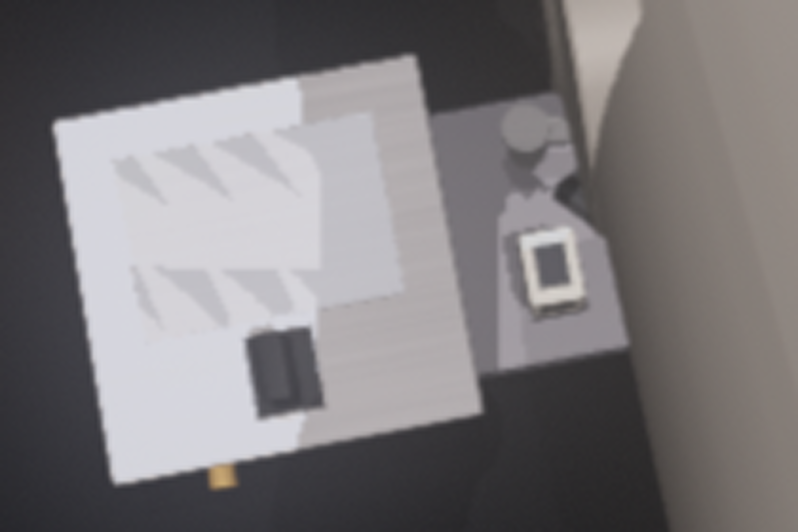

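The module stands square in the pocket at (225,212), and the lever pin top is at (384,271). I'll check the seating and the pin position.

```bash
python3 - <<'E'
from h import *
s=snapshot("wrist");c=s["color"];o=get_obs();print(o["eef_pos"])
cv2.imwrite("pics/wa.png",cv2.resize(c[170:255,185:275],None,fx=7,fy=7,interpolation=cv2.INTER_CUBIC))
print(onz(s,384,271,.124,o), onz(s,286,141,.09,o))
E
```

```text
[ 0.60438828 -0.01153217  0.19879134]
[ 0.63396074 -0.04659594  0.124     ] [0.63141224 0.05536921 0.09      ]
```

View pics/wa.png

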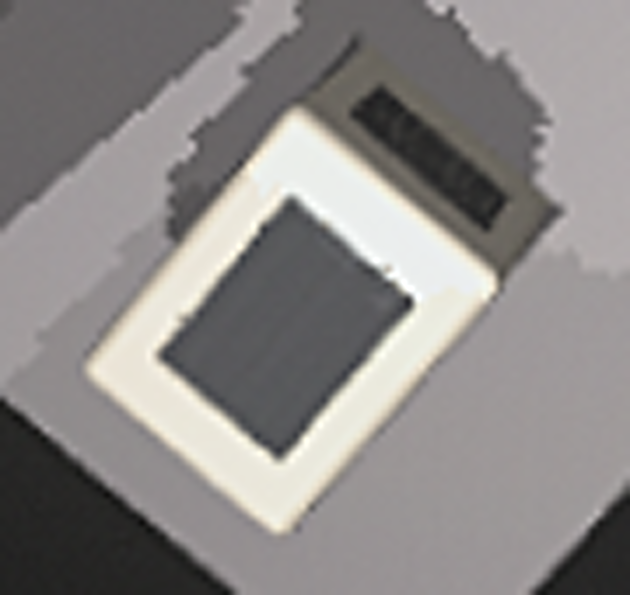

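```bash
python3 - <<'E'
from h import *
s=snapshot("wrist");o=get_obs()
rep("mod",np.array([onz(s,185+x/7,170+y/7,.076,o) for x,y in [(297,107),(498,285),(280,535),(87,368)]]))
print(o["eef_pos"],proj(s,[.6336,-.050,.124],o))
E
```

```text
mod [0.5603 0.0394 0.076 ] [(np.float64(0.0284), np.float64(-80.38)), (np.float64(0.0379), np.float64(-169.76)), (np.float64(0.0281), np.float64(99.71)), (np.float64(0.0379), np.float64(10.71))]
[ 0.60428708 -0.01129786  0.19880713] [386.69590254 275.19533304]
```

Request:
{"name": "move_arm", "arguments": {
  "rows": [
    {"xyz": [0.006,-0.008,0],"angular": [0,0.009,0.16],"hand": -0.15},
    {"xyz": [0.01,-0.013,0],"angular": [0,0.009,0.17],"hand": -0.15},
    {"xyz": [0.01,-0.013,-0.01],"angular": [0,0,0.17],"hand": -0.15},
    {"xyz": [0.003,-0.005,-0.015],"angular": [0,0,0.16],"hand": -0.15},
    {"xyz": [0,0,-0.01],"angular": [0,0,0],"hand": -0.15},
    {"xyz": [0,0,0],"angular": [0,0,0],"hand": -0.15},
    {"xyz": [0,0,0],"angular": [0,0,0],"hand": -0.15},
    {"xyz": [0,0,0],"angular": [0,0,0],"hand": -0.15},
    {"xyz": [0,0,0],"angular": [0,0,0],"hand": -0.15},
    {"xyz": [0,0,0],"angular": [0,0,0],"hand": -0.15}
  ]
}}

```text
t: 12.95
eef_pos: [0.6334, -0.0467, 0.1646]
tool_rot: [[0.004, -0.001, 1.0], [-1.0, 0.001, 0.004], [-0.001, -1.0, -0.001]]
force: [0.4, -0.5, -0.0]
gripper_width: 0.0491
```

```bash
python3 - <<'E'
from h import *
o=get_obs();s=snapshot("wrist");c=s["color"]
Rt=o["tool_rot"];print(np.degrees(np.arctan2(Rt[1][2],Rt[0][2])),Rt[:,1])
print(o["eef_pos"],o["force"],o["gripper_width"],o["joint_pos"])
cv2.imwrite("pics/wb.png",c)
E
```

```text
0.23481759494445278 [-1.22351670e-03  5.87843477e-04 -9.99999079e-01]
[ 0.63343784 -0.04669808  0.16464074] [ 0.37648203 -0.5353295  -0.0261706 ] 0.04908739246363225 [ 14.43815527  25.84270484 -21.02239059  99.76329698  10.76754537
  56.44729444 -10.41737751]
```

View pics/wb.png

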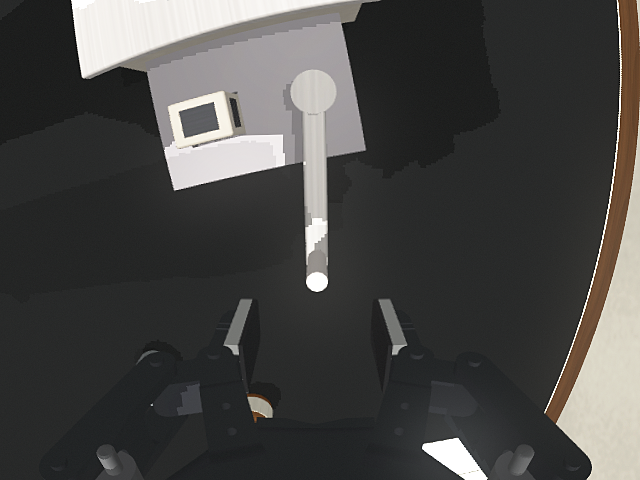

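The pin at (317,282) is centred between the jaws. I'll fix its position and descend.

```bash
python3 - <<'E'
from h import *
o=get_obs();s=snapshot("wrist");print(o["eef_pos"],onz(s,317,282,.124,o),onz(s,313,92,.092,o))
E
```

```text
[ 0.63343041 -0.04671325  0.16463143] [ 0.63437961 -0.04858426  0.124     ] [0.63177122 0.05258598 0.092     ]
```

Request:
{"name": "move_arm", "arguments": {
  "rows": [
    {"xyz": [0.0006,-0.0025,-0.015],"angular": [0,0,0.01],"hand": -0.15},
    {"xyz": [0,0,-0.02],"angular": [0,0,0],"hand": -0.15},
    {"xyz": [0,0,-0.018],"angular": [0,0,0],"hand": -0.15},
    {"xyz": [0,0,-0.012],"angular": [0,0,0],"hand": -0.15},
    {"xyz": [0,0,-0.005],"angular": [0,0,0],"hand": -0.15},
    {"xyz": [0,0,0],"angular": [0,0,0],"hand": 1},
    {"xyz": [0,0,0],"angular": [0,0,0],"hand": 1},
    {"xyz": [0,0,0],"angular": [0,0,0],"hand": 1},
    {"xyz": [0,0,0],"angular": [0,0,0],"hand": 1},
    {"xyz": [0,0,0],"angular": [0,0,0],"hand": 1}
  ]
}}

```text
t: 14.3
eef_pos: [0.6333, -0.0494, 0.0886]
tool_rot: [[0.015, -0.003, 1.0], [-1.0, 0.001, 0.015], [-0.001, -1.0, -0.003]]
force: [1.4, -0.8, -5.7]
gripper_width: 0.0103
```

```bash
python3 - <<'E'
from h import *
o=get_obs()
Rt=o["tool_rot"];j=np.degrees(np.arctan2(Rt[1][2],Rt[0][2]))
print(o["eef_pos"],o["force"],o["gripper_width"],j)
X=np.array([np.cos(np.radians(11.3)),np.sin(np.radians(11.3))])
pk=np.array([.5585,.0375]);pv=pk+.075*X
p=o["eef_pos"][:2]
r=p-pv;print("piv",pv,"r",np.hypot(*r),"ang",np.degrees(np.arctan2(r[1],r[0])))
a0=np.arctan2(r[1],r[0]);a1=np.radians(-168.7);n=9
th=np.linspace(a0,a1,n)
P=pv+.102*np.c_[np.cos(th),np.sin(th)];print(np.diff(np.vstack([p,P[1:]]),axis=0).round(4),np.diff(th)[0],P[-1])
E
```

```text
[ 0.63328954 -0.04944525  0.08856331] [ 1.40487432 -0.77622701 -5.66505372] 0.01026482817578489 0.8427260275954972
piv [0.6320461  0.05219596] r 0.10164881255478181 ang -89.29909896514222
[[-0.0176  0.001 ]
 [-0.0171  0.0043]
 [-0.0161  0.0072]
 [-0.0146  0.0099]
 [-0.0127  0.0123]
 [-0.0104  0.0143]
 [-0.0078  0.0158]
 [-0.0049  0.0169]] -0.17322589401355515 [0.5320234  0.03220945]
```

Request:
{"name": "move_arm", "arguments": {
  "rows": [
    {"xyz": [-0.009,0.0003,0],"angular": [0,0,-0.087],"hand": 1},
    {"xyz": [-0.009,0.0009,0],"angular": [0,0,-0.087],"hand": 1},
    {"xyz": [-0.0087,0.0018,0],"angular": [0,0,-0.087],"hand": 1},
    {"xyz": [-0.0084,0.0025,0],"angular": [0,0,-0.087],"hand": 1},
    {"xyz": [-0.0082,0.0033,0],"angular": [0,0,-0.087],"hand": 1},
    {"xyz": [-0.0079,0.004,0],"angular": [0,0,-0.087],"hand": 1},
    {"xyz": [-0.0075,0.0047,0],"angular": [0,0,-0.087],"hand": 1},
    {"xyz": [-0.0071,0.0052,0],"angular": [0,0,-0.087],"hand": 1},
    {"xyz": [0,0,0],"angular": [0,0,0],"hand": 1},
    {"xyz": [0,0,0],"angular": [0,0,0],"hand": 1}
  ]
}}

```text
t: 15.55
eef_pos: [0.5659, -0.0251, 0.0885]
tool_rot: [[-0.644, -0.0, 0.765], [-0.765, 0.003, -0.644], [-0.002, -1.0, -0.002]]
force: [1.1, 1.0, -7.0]
gripper_width: 0.0105
```

```bash
cat > lev.py <<'E'
from h import *
import sys
o=get_obs()
Rt=o["tool_rot"];j=np.degrees(np.arctan2(Rt[1][2],Rt[0][2]))
print(o["eef_pos"],o["force"],o["gripper_width"],j,Rt[:,1])
X=np.array([np.cos(np.radians(11.3)),np.sin(np.radians(11.3))])
pk=np.array([.5585,.0375]);pv=pk+.075*X
p=o["eef_pos"][:2]
r=p-pv;a0=np.arctan2(r[1],r[0]);print("r",np.hypot(*r),"ang",np.degrees(a0),"lever",a0-np.radians(-168.7))
a1=np.radians(-168.7)-.02;n=int(sys.argv[1])+1
th=np.linspace(a0,a1,n)
P=pv+.102*np.c_[np.cos(th),np.sin(th)];print(np.diff(np.vstack([p,P[1:]]),axis=0).round(4),np.diff(th)[0],P[-1])
E
python3 lev.py 8
```

```text
[ 0.56587219 -0.02505004  0.08852463] [ 1.11350038  1.0325711  -7.0423315 ] 0.010504478352197744 -40.10390049353312 [-2.05054457e-04  3.43832427e-03 -9.99994068e-01]
r 0.10171494346474001 ang -130.58549178855597 lever 0.6652236610681133
[[-0.0066  0.0057]
 [-0.0059  0.0065]
 [-0.0053  0.007 ]
 [-0.0047  0.0074]
 [-0.004   0.0078]
 [-0.0033  0.0081]
 [-0.0026  0.0083]
 [-0.0019  0.0085]] -0.08565295763351433 [0.5316437  0.03421377]
```

The lever follows well and is now at about 0.67 rad. I'll continue to the stop.

Request:
{"name": "move_arm", "arguments": {
  "rows": [
    {"xyz": [-0.0066,0.0057,0],"angular": [0,0,-0.086],"hand": 1},
    {"xyz": [-0.0059,0.0065,0],"angular": [0,0,-0.086],"hand": 1},
    {"xyz": [-0.0053,0.007,0],"angular": [0,0,-0.086],"hand": 1},
    {"xyz": [-0.0047,0.0074,0],"angular": [0,0,-0.086],"hand": 1},
    {"xyz": [-0.004,0.0078,0],"angular": [0,0,-0.086],"hand": 1},
    {"xyz": [-0.0033,0.0081,0],"angular": [0,0,-0.086],"hand": 1},
    {"xyz": [-0.0026,0.0083,0],"angular": [0,0,-0.086],"hand": 1},
    {"xyz": [-0.0015,0.0065,0],"angular": [0,0,-0.06],"hand": 1},
    {"xyz": [0,0,0],"angular": [0,0,0],"hand": 1},
    {"xyz": [0,0,0],"angular": [0,0,0],"hand": 1}
  ]
}}

```text
t: 16.8
eef_pos: [0.5326, 0.0311, 0.0885]
tool_rot: [[-0.979, 0.0, 0.202], [-0.202, 0.002, -0.979], [-0.001, -1.0, -0.002]]
force: [-1.8, 0.9, -4.3]
gripper_width: 0.0105
```

```bash
python3 lev.py 4
```

```text
[0.53255049 0.03114064 0.08846137] [-1.77839652  0.93382401 -4.28240935] 0.010519243896961288 -78.32590515979263 [ 1.09845620e-04  1.94897811e-03 -9.99998095e-01]
r 0.10169907520388681 ang -168.0513174433147 lever 0.011321646414413244
[[-0.0005  0.0007]
 [-0.0002  0.0008]
 [-0.0002  0.0008]
 [-0.0001  0.0008]] -0.007830411603603427 [0.5316437  0.03421377]
```

Request:
{"name": "move_arm", "arguments": {
  "rows": [
    {"xyz": [-0.0005,0.003,0],"angular": [0,0,0],"hand": 1},
    {"xyz": [-0.0005,0.003,0],"angular": [0,0,0],"hand": 1},
    {"xyz": [0,0,0],"angular": [0,0,0],"hand": 1},
    {"xyz": [0,0,0],"angular": [0,0,0],"hand": 0},
    {"xyz": [0,0,0],"angular": [0,0,0],"hand": 0},
    {"xyz": [0,0,0],"angular": [0,0,0],"hand": 0},
    {"xyz": [0,0,0.03],"angular": [0,0,0],"hand": 0},
    {"xyz": [0,0,0.04],"angular": [0,0,0],"hand": 0},
    {"xyz": [0,0,0.035],"angular": [0,0,0],"hand": 0},
    {"xyz": [0,0,0],"angular": [0,0,0],"hand": 0}
  ]
}}

```text
t: 18.05
eef_pos: [0.5336, 0.0329, 0.1976]
tool_rot: [[-0.979, 0.004, 0.203], [-0.203, -0.001, -0.979], [-0.003, -1.0, 0.002]]
force: [-0.5, -0.5, 0.1]
gripper_width: 0.0428
```

```bash
python3 - <<'E'
from h import *
o=get_obs();s=snapshot("wrist");c=s["color"]
print(o["eef_pos"],o["force"],o["gripper_width"])
cv2.imwrite("pics/wc.png",c);cv2.imwrite("pics/sc.png",cv2.resize(snapshot("scene")["color"][180:360,240:500],None,fx=3,fy=3,interpolation=cv2.INTER_CUBIC))
E
```

```text
[0.53359871 0.03292137 0.19764094] [-0.50258304 -0.51330368  0.08869109] 0.04284952247711427
```

View pics/wc.png

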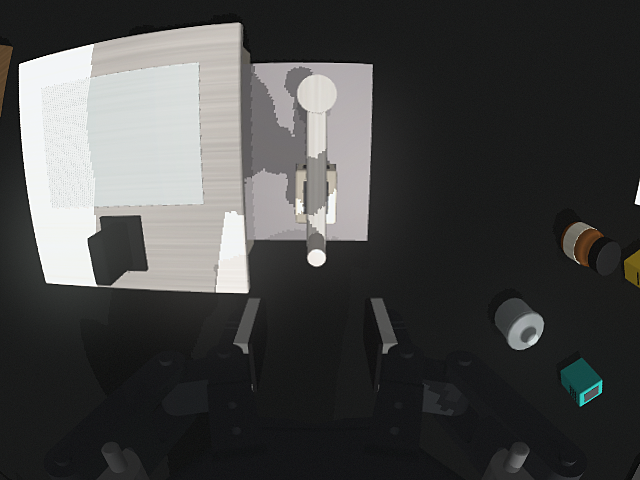

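View pics/sc.png

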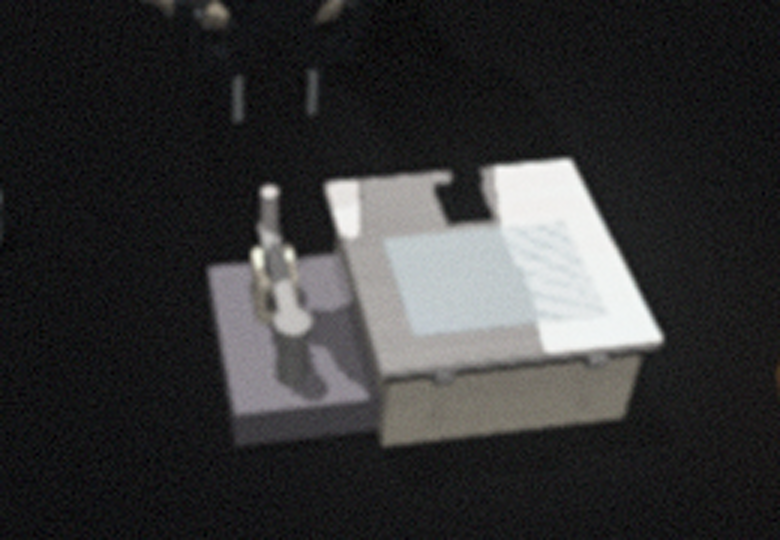

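The lever is shut over the module, with the arm vertical at x≈316 over the white block. I'll move above the lid handle.

Request:
{"name": "move_arm", "arguments": {
  "rows": [
    {"xyz": [-0.006,0.02,0],"angular": [0,0,0],"hand": 0},
    {"xyz": [-0.009,0.035,0],"angular": [0,0,0],"hand": 0},
    {"xyz": [-0.009,0.04,0],"angular": [0,0,0],"hand": 0},
    {"xyz": [-0.008,0.03,0],"angular": [0,0,0],"hand": 0},
    {"xyz": [-0.002,0.015,0],"angular": [0,0,0],"hand": 0},
    {"xyz": [0,0,0],"angular": [0,0,0],"hand": 0},
    {"xyz": [0,0,0],"angular": [0,0,0],"hand": 0},
    {"xyz": [0,0,0],"angular": [0,0,0],"hand": 0},
    {"xyz": [0,0,0],"angular": [0,0,0],"hand": 0},
    {"xyz": [0,0,0],"angular": [0,0,0],"hand": 0}
  ]
}}

```text
t: 19.4
eef_pos: [0.4953, 0.1711, 0.1881]
tool_rot: [[-0.98, -0.01, 0.198], [-0.198, -0.006, -0.98], [0.01, -1.0, 0.004]]
force: [-0.3, 0.6, -0.5]
gripper_width: 0.0428
```

```bash
python3 - <<'E'
from h import *
o=get_obs();s=snapshot("wrist");c=s["color"].copy()
Rt=o["tool_rot"];j=np.degrees(np.arctan2(Rt[1][2],Rt[0][2]))
print(o["eef_pos"],o["force"],o["gripper_width"],j,Rt[:,1],o["joint_pos"])
cv2.imwrite("pics/wd0.png",c)
X=np.array([np.cos(np.radians(11.3)),np.sin(np.radians(11.3)),0]);Y=np.array([-X[1],X[0],0]);H=np.array([.4988,.1777,0])
for z in (.09,.132):
    q=np.array([proj(s,H+a*.018*X+b*.007*Y+[0,0,z],o) for a,b in [(1,1),(1,-1),(-1,-1),(-1,1)]]);print(z,q.round(0).tolist())
    cv2.polylines(c,[q.round().astype(int)],True,(0,0,255) if z<.1 else (0,255,0),1)
cv2.imwrite("pics/wd.png",c)
E
```

```text
[0.49528393 0.17113308 0.18810549] [-0.26738076  0.59201197 -0.52648191] 0.04277746620487418 -78.60474455683413 [-0.00953316 -0.005794   -0.99993777] [ -18.66827337   13.74279661   -8.63978117  112.95274012    2.58239621
   54.12012464 -107.20738602]
0.09 [[297.0, 209.0], [318.0, 209.0], [318.0, 259.0], [298.0, 259.0]]
0.132 [[294.0, 228.0], [319.0, 228.0], [319.0, 286.0], [295.0, 286.0]]
```

View pics/wd.png

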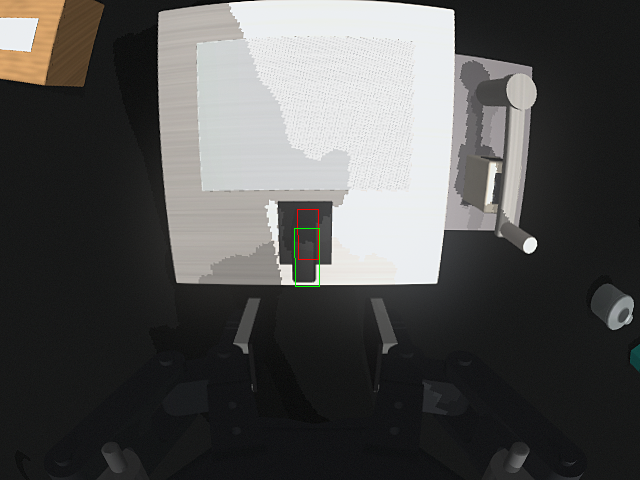

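The lid handle sits at about (305,260) in this view, and the predicted outline (green) is within 2–3 px. I'll zoom to refine.

```bash
python3 - <<'E'
from h import *
c=cv2.imread("pics/wd0.png")[190:295,265:345]
c=np.clip(c.astype(float)*2.2,0,255).astype(np.uint8)
cv2.imwrite("pics/wd2.png",cv2.resize(c,None,fx=5.6,fy=5.6,interpolation=cv2.INTER_CUBIC))
E
```

```text
(no output)
```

View pics/wd2.png

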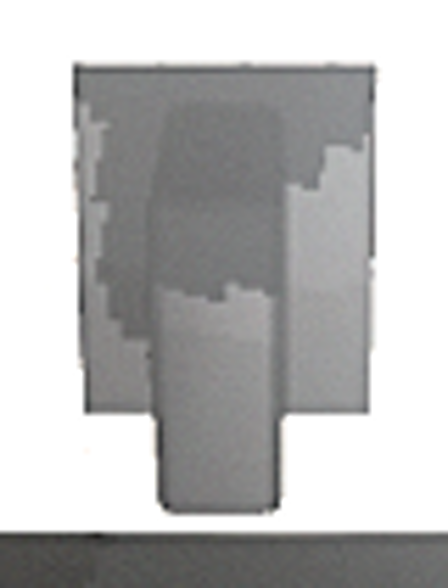

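```bash
python3 - <<'E'
from h import *
o=get_obs();s=snapshot("wrist");print(o["eef_pos"])
C=rep("fin",np.array([onz(s,265+x/5.6,190+y/5.6,.132,o) for x,y in [(150,200),(286,200),(280,512),(160,512)]]))
B=rep("base",np.array([onz(s,265+x/5.6,190+y/5.6,.092,o) for x,y in [(74,65),(375,67),(368,412),(85,412)]]))
X=np.array([np.cos(np.radians(11.3)),np.sin(np.radians(11.3)),0])
print("hinge",C+.155*X)
E
```

```text
[0.49526109 0.17116226 0.18811356]
fin [0.5004 0.1794 0.132 ] [(np.float64(0.0135), np.float64(-78.71)), (np.float64(0.0342), np.float64(-169.61)), (np.float64(0.0126), np.float64(101.45)), (np.float64(0.0342), np.float64(11.87))]
base [0.4997 0.1795 0.092 ] [(np.float64(0.0353), np.float64(-79.15)), (np.float64(0.0437), np.float64(-168.92)), (np.float64(0.035), np.float64(101.39)), (np.float64(0.044), np.float64(11.35))]
hinge [0.65242346 0.20977441 0.132     ]
```

Request:
{"name": "move_arm", "arguments": {
  "rows": [
    {"xyz": [0.005,0.008,0],"angular": [0.006,-0.0095,0],"hand": 0},
    {"xyz": [0,0,-0.02],"angular": [0,0,0],"hand": 0},
    {"xyz": [0,0,-0.025],"angular": [0,0,0],"hand": 0},
    {"xyz": [0,0,-0.02],"angular": [0,0,0],"hand": 0},
    {"xyz": [0,0,-0.012],"angular": [0,0,0],"hand": 0},
    {"xyz": [0,0,-0.003],"angular": [0,0,0],"hand": 0},
    {"xyz": [0,0,0],"angular": [0,0,0],"hand": 0},
    {"xyz": [0,0,0],"angular": [0,0,0],"hand": 0},
    {"xyz": [0,0,0],"angular": [0,0,0],"hand": 0},
    {"xyz": [0,0,0],"angular": [0,0,0],"hand": 0}
  ]
}}

```text
t: 20.75
eef_pos: [0.5033, 0.1833, 0.1086]
tool_rot: [[-0.98, 0.007, 0.199], [-0.199, 0.005, -0.98], [-0.008, -1.0, -0.003]]
force: [0.5, 0.2, -0.5]
gripper_width: 0.0425
```

```bash
python3 - <<'E'
from h import *
o=get_obs();s=snapshot("wrist");c=s["color"].copy()
Rt=o["tool_rot"];j=np.degrees(np.arctan2(Rt[1][2],Rt[0][2]))
print(o["eef_pos"],o["force"],o["gripper_width"],j,Rt[:,1])
c=np.clip(c.astype(float)*1.8,0,255).astype(np.uint8)
cv2.imwrite("pics/we.png",c)
E
```

```text
[0.50334158 0.18334742 0.10863804] [ 0.53998929  0.23157664 -0.54169591] 0.04253766218033081 -78.5118867222907 [ 0.00743487  0.0047314  -0.99996117]
```

View pics/we.png

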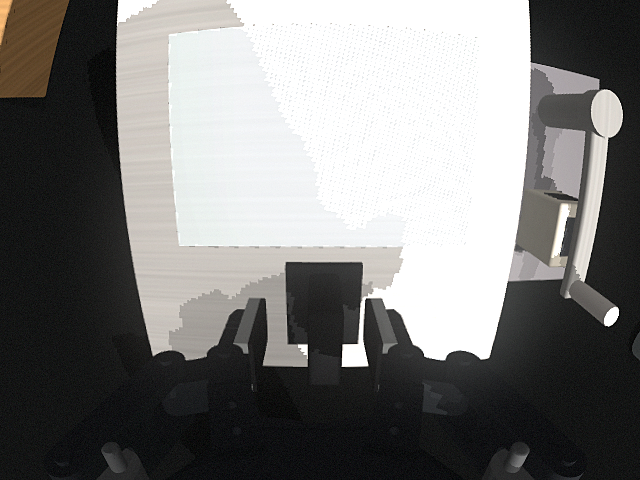

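The fin is between the jaws at x≈325, against a jaw centre of about 316, so it is 4 mm off. I'll correct, lower 10 mm and close.

Request:
{"name": "move_arm", "arguments": {
  "rows": [
    {"xyz": [-0.003,-0.004,-0.003],"angular": [-0.004,0.006,0],"hand": 0},
    {"xyz": [0,0,-0.004],"angular": [0,0,0],"hand": 0},
    {"xyz": [0,0,-0.003],"angular": [0,0,0],"hand": 0},
    {"xyz": [0,0,0],"angular": [0,0,0],"hand": 0},
    {"xyz": [0,0,0],"angular": [0,0,0],"hand": 0},
    {"xyz": [0,0,0],"angular": [0,0,0],"hand": 1},
    {"xyz": [0,0,0],"angular": [0,0,0],"hand": 1},
    {"xyz": [0,0,0],"angular": [0,0,0],"hand": 1},
    {"xyz": [0,0,0],"angular": [0,0,0],"hand": 1},
    {"xyz": [0,0,0],"angular": [0,0,0],"hand": 1}
  ]
}}

```text
t: 22.05
eef_pos: [0.5001, 0.1788, 0.098]
tool_rot: [[-0.98, 0.001, 0.198], [-0.198, 0.0, -0.98], [-0.001, -1.0, -0.0]]
force: [0.3, -0.6, 0.3]
gripper_width: 0.0134
```

```bash
python3 - <<'E'
from h import *
o=get_obs();s=snapshot("wrist");c=s["color"].copy()
Rt=o["tool_rot"];j=np.degrees(np.arctan2(Rt[1][2],Rt[0][2]))
print(o["t"],o["eef_pos"],o["force"],o["wrist_torque"],o["gripper_width"],j,Rt[:,1])
c=np.clip(c.astype(float)*1.8,0,255).astype(np.uint8)
cv2.imwrite("pics/wf.png",c)
E
```

```text
22.05 [0.50010097 0.17875116 0.09800822] [ 0.29098837 -0.55863833  0.34523809] [-0.0957893  -0.01233101 -0.1262216 ] 0.013411073990818118 -78.55094340298108 [ 8.87695855e-04  2.54243171e-04 -9.99999574e-01]
```

View pics/wf.png

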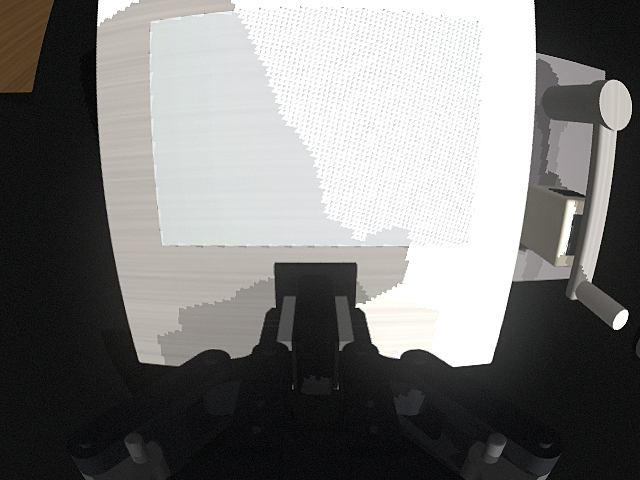

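The fin is gripped at 13.4 mm. I'll start a gentle upward ramp and watch the force.

Request:
{"name": "move_arm", "arguments": {
  "rows": [
    {"xyz": [0,0,0.002],"angular": [0,0,0],"hand": 1},
    {"xyz": [0,0,0.003],"angular": [0,0,0],"hand": 1},
    {"xyz": [0,0,0.004],"angular": [0,0,0],"hand": 1},
    {"xyz": [0,0,0.004],"angular": [0,0,0],"hand": 1},
    {"xyz": [0,0,0],"angular": [0,0,0],"hand": 1},
    {"xyz": [0,0,0],"angular": [0,0,0],"hand": 1},
    {"xyz": [0,0,0],"angular": [0,0,0],"hand": 1},
    {"xyz": [0,0,0],"angular": [0,0,0],"hand": 1},
    {"xyz": [0,0,0],"angular": [0,0,0],"hand": 1},
    {"xyz": [0,0,0],"angular": [0,0,0],"hand": 1}
  ]
}}

```text
t: 23.35
eef_pos: [0.5025, 0.1792, 0.1085]
tool_rot: [[-0.98, 0.004, 0.198], [-0.198, 0.002, -0.98], [-0.004, -1.0, -0.001]]
force: [2.3, -0.2, -6.6]
gripper_width: 0.013
```

```bash
cat > st.py <<'E'
from h import *
o=get_obs();Rt=o["tool_rot"]
print(o["t"],o["eef_pos"].round(4),o["force"].round(2),o["wrist_torque"].round(2),round(o["gripper_width"],4),Rt[:,1].round(4))
E
python3 st.py
```

```text
23.35 [0.5025 0.1792 0.1085] [ 2.3  -0.21 -6.59] [ 0.04 -0.49 -0.11] 0.013 [ 0.0038  0.0017 -1.    ]
```

```bash
python3 - <<'E'
from h import *
s=snapshot("wrist");c=np.clip(s["color"].astype(float)*1.8,0,255).astype(np.uint8)
t=cv2.resize(snapshot("scene")["color"][180:360,240:500],None,fx=2.5,fy=2.5,interpolation=cv2.INTER_CUBIC)
cv2.imwrite("pics/wg.png",c);cv2.imwrite("pics/sg.png",np.clip(t.astype(float)*1.3,0,255).astype(np.uint8))
E
```

```text
(no output)
```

View pics/wg.png

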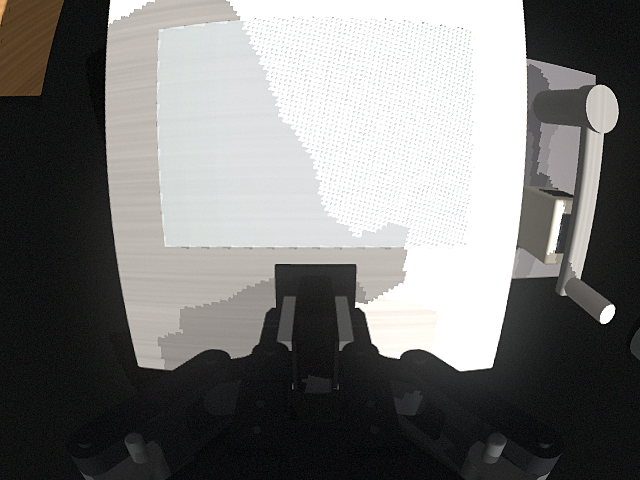

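View pics/sg.png

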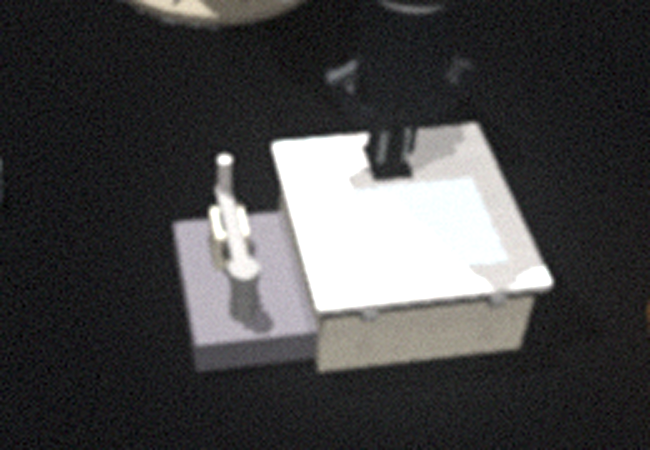

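```bash
cat > phi.py <<'E'
from h import *
X=np.array([np.cos(np.radians(11.3)),np.sin(np.radians(11.3)),0]);Y=np.array([-X[1],X[0],0])
hinge=np.array([.500,.179,0])+.155*X+[0,0,.08]
class S(dict): pass
def find(s,o,pc,oc,pn):
    from scipy.optimize import least_squares
    P=np.array([onz(s,u,v,.090,oc) for u,v in pc])
    def f(q):
        Q=hinge+R.from_rotvec(q[0]*Y).apply(P-hinge)
        return np.concatenate([proj(s,a,o)-b for a,b in zip(Q,pn)])
    r=least_squares(f,[.05]);return r.x,np.round(r.fun,1)
E
python3 - <<'E'
from phi import *
a=cv2.imread("pics/wf.png");b=cv2.imread("pics/wg.png")
o=get_obs();s=snapshot("wrist")
oc=dict(o);oc["eef_pos"]=np.array([.50010,.17875,.09801])
# closed orientation: pure down, jaw -78.55
j=np.radians(-78.55);z=np.array([np.cos(j),np.sin(j),0]);y=np.array([.0009,.0003,-1.]);y/=np.linalg.norm(y);z-=z@y*y;z/=np.linalg.norm(z);oc["tool_rot"]=np.c_[np.cross(y,z),y,z]
pc=[(150,25),(162,246),(466,246),(480,22),(139,363),(493,366)]
pn=[(158,30),(165,247),(466,246),(472,26),(139,369),(493,370)]
print(find(s,o,pc,oc,pn)); print(o["eef_pos"])
cv2.imwrite("pics/cmp.png",np.vstack([a[0:70,100:560],b[0:70,100:560],a[225:380,100:560],b[225:380,100:560]]))
E
```

```text
(array([0.06743436]), array([ 0.4,  2.8, -0.7,  0.4, -2. ,  1.5, -0.1,  4. , -1.1, -1.4,  1.5,
        0.9]))
[0.50245813 0.17927796 0.10855385]
```

View pics/cmp.png

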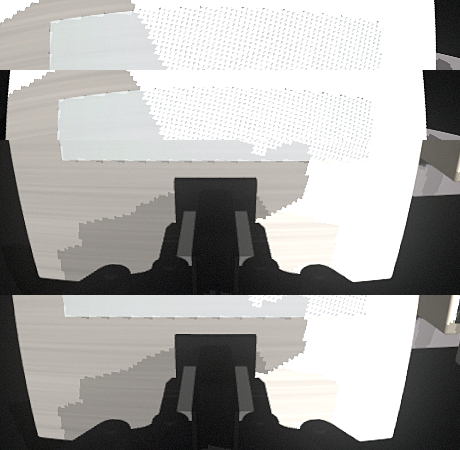

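Kinematics and the picture agree: the lid is free at about 0.067 rad, and the fin is steady in the grip. I'll raise it a little to the middle of the range.

Request:
{"name": "move_arm", "arguments": {
  "rows": [
    {"xyz": [0.0005,0.0001,0.002],"angular": [0,0,0],"hand": 1},
    {"xyz": [0.0005,0.0001,0.002],"angular": [0,0,0],"hand": 1},
    {"xyz": [0.0003,0.0001,0.001],"angular": [0,0,0],"hand": 1},
    {"xyz": [0,0,0],"angular": [0,0,0],"hand": 1},
    {"xyz": [0,0,0],"angular": [0,0,0],"hand": 1},
    {"xyz": [0,0,0],"angular": [0,0,0],"hand": 1},
    {"xyz": [0,0,0],"angular": [0,0,0],"hand": 1},
    {"xyz": [0,0,0],"angular": [0,0,0],"hand": 1},
    {"xyz": [0,0,0],"angular": [0,0,0],"hand": 1},
    {"xyz": [0,0,0],"angular": [0,0,0],"hand": 1}
  ]
}}

```text
t: 24.75
eef_pos: [0.504, 0.1795, 0.1136]
tool_rot: [[-0.98, 0.004, 0.198], [-0.198, 0.002, -0.98], [-0.004, -1.0, -0.001]]
force: [4.7, 0.8, -8.3]
gripper_width: 0.013
```

```bash
python3 st.py;python3 - <<'E'
from h import *
s=snapshot("wrist");cv2.imwrite("pics/wh.png",np.clip(s["color"].astype(float)*1.8,0,255).astype(np.uint8))
E
python3 st.py
```

```text
24.75 [0.504  0.1795 0.1136] [ 4.67  0.76 -8.31] [ 0.05 -0.25 -0.1 ] 0.013 [ 0.0037  0.0018 -1.    ]
24.8 [0.504  0.1795 0.1135] [ 3.85  0.85 -7.51] [ 0.01 -0.28 -0.14] 0.0133 [ 0.0036  0.0017 -1.    ]
```

View pics/wh.png

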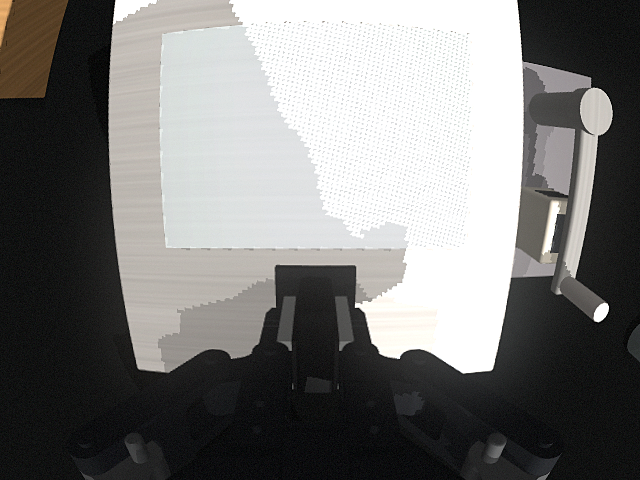

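```bash
python3 - <<'E'
from phi import *
o=get_obs();s=snapshot("wrist")
oc=dict(o);oc["eef_pos"]=np.array([.50010,.17875,.09801])
j=np.radians(-78.55);z=np.array([np.cos(j),np.sin(j),0]);y=np.array([.0009,.0003,-1.]);y/=np.linalg.norm(y);z-=z@y*y;z/=np.linalg.norm(z);oc["tool_rot"]=np.c_[np.cross(y,z),y,z]
pc=[(150,25),(162,246),(466,246),(480,22),(139,363),(493,366)]
pn=[(161,34),(167,247),(466,247),(469,32),(137,371),(494,372)]
print(find(s,o,pc,oc,pn),o["dq"].round(2))
t=snapshot("top");cv2.imwrite("pics/ti.png",t["color"])
for n in ["amber_jar","weighing_jar","tissue_box"]:
    for q in masks_of(t,n)[:1]: 
        ys,xs=np.nonzero(q["region"]);print(n,round(q["p"],2),xs.mean().round(1),ys.mean().round(1))
E
python3 st.py
```

```text
(array([0.1000841]), array([ 0.6,  3. , -1.8,  1.7, -3.1,  1.7, -0.7,  2.1,  0.3, -0.9,  1. ,
        1.4])) [ 0.01  0.04  0.04 -0.11 -0.03  0.02 -0.05]
amber_jar 0.72 455.9 240.4
weighing_jar 0.93 433.2 290.0
tissue_box 0.86 110.5 210.6
25.05 [0.5041 0.1795 0.1136] [ 5.24  0.99 -7.92] [ 0.01 -0.29 -0.12] 0.0134 [ 0.0037  0.0018 -1.    ]
```

View pics/ti.png

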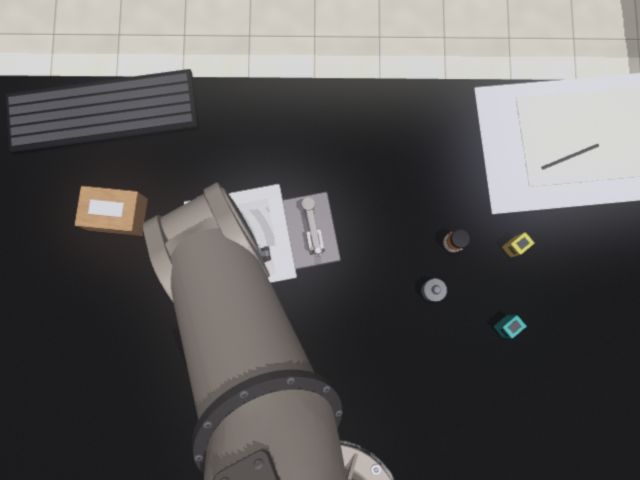

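The lid is held at about 0.100 rad with the joints still. The lever at (312,228) is shut over the module, and the jars and tissue box show at the same pixels as at the start. I'm handing in.

```bash
python3 -c "
from plant import *
print(finish_job())"
```

```text
the job is handed in; nothing more can be done
None
```

I handed the job in at about t = 25 s of the 61 s allowed. The module is in the pocket, the lever is shut over it, and the gripper is holding the lid slightly open. The system reports no verdict, so these results rest on my own checks.

- **Module:** I seated the white module and left the yellow and turquoise look-alikes alone. A light press of about 5 N stopped at the depth expected for a fully home module. Before the lever closed, the wrist camera put the module within about 2–3 mm of the pocket centre. It stood upright, with its yaw within about 1° of the pocket's.
- **Lever:** I gripped the pin and swung the lever to its stop. The tool position gave about 0.01 rad, after which I nudged it a little further. The pictures show the arm over the module.
- **Lid:** A gentle upward ramp broke the seal at a low opening. The lid is now held at about 0.10 rad, a gap of about 20 mm. The arm's position and a fit to the wrist picture agree on that angle. The joints were still and the force on the tool was about 8 N downwards.
- **Jars and tissue box:** They show within half a pixel of where they started in the top camera.

**Small disagreements:** The camera position estimates differed by about 1–2 mm from one view to the next. There was also a sideways force of about 5 N on the grip at the end; I left it because nothing was moving.

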